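# Load the rinse basket with terminal nuts and hold it up level

### The job

The brass terminal nuts in the white parts cup are due for cleaning: tip all six out of the cup into the perforated rinse basket where it stands on the drip tray, and set the empty cup back down upright on the bench. Then swing the basket's folded handle up, lift the basket by the handle's rubber sleeve about 10 cm straight up off the drip tray, without tipping it, and finish still holding it there over the tray, steady and level with all the nuts in it, ready for me to take. Leave the other things on the bench where they are.

Things in the scene. Friction and masses are not known exactly. Their poses are not given: they have to be found in the camera images.
- cup: Parts cup of white plastic, round and open, 66 mm high, outside diameter 49 mm at the foot, 60 mm at 45 mm height and 61 mm at the rim, wall 3 mm, floor 4 mm, about 60 g empty. Origin: centre of its underside; z axis up through the mouth. It stands on the bench left or right of the middle and holds the six nuts.
- nut1: One of six alike loose brass knurled nuts, 17 mm diameter, 12 mm high, 18 g, smooth (slides down a slope of about 20 degrees). Origin: centre of one flat end, z along its axis. At the start it lies in the cup.
- nut2: One of six alike loose brass knurled nuts, 17 mm diameter, 12 mm high, 18 g, smooth (slides down a slope of about 20 degrees). Origin: centre of one flat end, z along its axis. At the start it lies in the cup.
- nut3: One of six alike loose brass knurled nuts, 17 mm diameter, 12 mm high, 18 g, smooth (slides down a slope of about 20 degrees). Origin: centre of one flat end, z along its axis. At the start it lies in the cup.
- nut4: One of six alike loose brass knurled nuts, 17 mm diameter, 12 mm high, 18 g, smooth (slides down a slope of about 20 degrees). Origin: centre of one flat end, z along its axis. At the start it lies in the cup.
- nut5: One of six alike loose brass knurled nuts, 17 mm diameter, 12 mm high, 18 g, smooth (slides down a slope of about 20 degrees). Origin: centre of one flat end, z along its axis. At the start it lies in the cup.
- nut6: One of six alike loose brass knurled nuts, 17 mm diameter, 12 mm high, 18 g, smooth (slides down a slope of about 20 degrees). Origin: centre of one flat end, z along its axis. At the start it lies in the cup.
- basket: Open-topped basket of perforated steel sheet, 110 mm along its x, 130 mm along its y, 48 mm high, sheet 2.5 mm, about 0.3 kg, loose on the drip tray. Origin: centre of its underside, z up. Its folding handle, a U of 6 mm wire, is hinged outside the short walls on a line along y, 40 mm above the origin; legs 100 mm long at y = +-71 mm. It starts folded out on the -x side, nearer the robot.
- bail (a joint): Angle of the folding handle: 0 folded out beyond the basket's -x wall, sloping up 10 degrees, so that the mouth is free; grows as it swings up; 1.396 rad upright, where it meets its stop. The hinge is stiff (about 0.08 N m): the handle stays where it is left.
- sleeve: Black rubber sleeve on the handle's cross bar, 14 mm diameter, 76 mm long, turning freely on the bar. Origin: its centre, 100 mm from the hinge line; y axis along the bar and the basket's y. Folded, it lies 98 mm out from the basket's middle, 57 mm above its underside, 36 mm clear of the wall; upright, 140 mm above the basket's underside.
- drip_tray: Shallow dark steel tray fixed to the bench, 170 mm along x, 190 mm along y, 14 mm high, floor 3 mm thick, on which the basket stands. Origin: centre of its underside, at bench height.
- multimeter: Bystander: handheld grey multimeter lying face up at the far side, 185 x 90 x 36 mm. Origin: centre of its underside.
- shunt: Bystander: current shunt, two brass blocks joined by copper strips on a black base, 110 x 36 x 40 mm, lying in the middle close to the robot. Origin: centre of its underside.
- bottle: Bystander: closed white bottle, 60 mm diameter, 150 mm high, far left. Origin: centre of its underside.
- beaker: Bystander: empty glass beaker, 80 mm diameter, 105 mm high, far right. Origin: centre of its underside.
- screwdriver: Bystander: screwdriver lying on the right.
- brush: Bystander: small wooden cleaning brush, 125 x 14 x 22 mm, lying in the middle between cup and tray. Origin: under the wooden bar, near its middle.
There are look-alikes about, which are no part of the job. There is more than one size of the cup; the one meant has the size given above.

How it is judged:
By the outcome, as a careful person would: the job done as asked, in the order asked, and still so for the second after the job is handed in, while the arm keeps its last pose, push and grip.
It also fails if it takes over 72 s, if anything falls off the work surface, if the arm or the gripper's body presses on something with over 40 N, if the wrist force passes 120 N, or if a joint passes its speed limit or range.

### The arm

A 7-joint arm with a two-finger parallel gripper is mounted at the origin on the work surface. World frame = base frame: x ahead of the robot, y to its left, z up, the work surface at z = 0. Lengths are in m, angles in rad, forces in N, time in s.
With the tool pointing down it reaches from about 0.4 to 0.85 m from the base axis. Payload 10.4 kg.
Tool frame: the origin (TCP) lies midway between the tips of the shut fingers; the grasp point (between the pads) lies 19 mm behind it; z points along the fingers, y is the line along which they close (so a half turn about z gives the same grasp; the last joint's range is limited). The gripper opens to 87 mm and grips with 3 to 60 N. Pads are 19 mm wide; open, the fingers measure 117 mm over their backs; the gripper's body (75 mm by 190 mm) begins 51 mm behind the grasp point.
Start: joints at [-1.135, 0.332, -0.065, 1.46, 0.022, 1.35, -0.088], TCP at [0.277, 0.56, 0.223] pointing down, gripper open.
Joint ranges: [-2.6, 2.6], [-0.5, 2.12], [-1.47, 1.34], [0.16, 2.42], [-1.27, 4.41], [0.06, 2.06], [-2.6, 2.6]. Speed limits (rad/s): [2.22, 2.22, 2.79, 2.79, 3.14, 3.14, 3.14].

### API

Orientations are given as a unit quaternion [x, y, z, w].
In Python, from bench import r gives the robot as it stands.
- The arm moves only by the tool arm_command, never from a script. Its argument "moves" is one flat list of numbers, 4 for each row, row after row: the shift along the tool's x, y, z in cm, then the turn about the tool's z in degrees. A call has 1 to 12 rows; each row shifts and turns the commanded pose from where the row before left it, along the tool's axes as they then stand; what a row does not reach is not made up. A row lasts 1/12 s, in which the tool goes at most 41.7 mm and 7.16 degrees, less where a joint would pass 70% of its speed; a pose out of reach is approached as far as the arm can. A call with a gripper value outside its range is refused whole. "fingers" is the opening in per cent of the stroke, from 0 (shut) to 100 (fully open), set as the call begins (left out, the last holds). The fingers move at their own pace and stop on an object; "squeeze" is the grip in N (left out, the last holds). Time passes only in rows, so rows that do not move let the fingers close. It gives the time, the measured TCP pose, the force, the opening and the grip force at its end, in the units of the state.
- r.read_state(): the state, without advancing time (a new reading comes with each control period).
- r.camera(name): name is "scene" or "top" or "wrist"; returns the picture (420x560x3 uint8, red, green, blue); there is no depth.
- r.camera_info(name): a dict with "fx", "fy", "cx", "cy" (pixels), "origin" and "attitude" of the camera in the world. Camera axes: x right, y up, looking along -z (the intrinsics and any distortion apply to the point x, -y, -z); pixel columns grow to the right and rows downward; lengths in m; the calibration is good to about 2 mm. The wrist camera is an equidistant fisheye: a pixel r from the principal point sees the ray r / f radians off the axis. A picture is of the moment at which its call begins: read the wrist's pose just before it. camera_info takes no time and is no camera call; for the wrist camera it gives the pose at the moment of the call.
- r.close_job(): hands the job in; it is judged then, once.
The state is a dict: "time": time; "joint_positions": joint angles; "joint_vel": joint speeds; "joint_torque": joint torques, N m; "ee_pos": TCP position; "eef_rot": TCP orientation; "ft_force": force on the tool from outside, world axes, zero at the start; "torque": the same for the moment, N m; "width": finger opening in m; "grip_force": force on a finger pad.
Only numpy, scipy, OpenCV 4.12 (cv2) and the standard library are available. Lean on these libraries where they do the work, as an engineer would, in place of code of your own. Each camera call takes 0.05 s, during which the arm holds its last target. There are 200 camera calls.

## Working session

There is one attempt and no reset: what is moved stays moved. The work goes in short steps, Python scripts to look and compute and a tool call to move; the robot and the scene stay as the last step left them, time stands still between calls to the robot, and variables do not carry over. Pictures are saved under pics/ and viewed, at most 10 in all, crops included, and the job is handed in when it is done.

Besides the shell and the picture viewer there is one more tool, called after "Emit:" by a JSON object that holds its "fn" and its "kwargs". arm_command: Moves the arm, as the interface text tells. Its arguments: {"type":"object","properties":{"moves":{"type":"array"},"fingers":{"type":"number"},"squeeze":{"type":"number"}},"required":["moves"]}

```bash
mkdir -p pics
cat > h.py <<'E'
import numpy as np, cv2
from scipy.spatial.transform import Rotation as R
from bench import r
def att(i):
    a=np.array(i["attitude"]); return R.from_quat(a) if a.size==4 else R.from_matrix(a.reshape(3,3))
def ray(i,u,v,fish=False):
    x=(u-i["cx"])/i["fx"]; y=(v-i["cy"])/i["fy"]
    if fish:
        t=np.hypot(x,y); s=np.sin(t)/max(t,1e-9); d=np.array([x*s,-y*s,-np.cos(t)])
    else: d=np.array([x,-y,-1.])
    return np.array(i["origin"]),att(i).apply(d)
def onplane(i,u,v,z,fish=False):
    o,d=ray(i,u,v,fish); return o+d*(z-o[2])/d[2]
def proj(i,p,fish=False):
    q=att(i).inv().apply(np.array(p)-np.array(i["origin"])); q=np.array([q[0],-q[1],-q[2]])
    if fish:
        t=np.arctan2(np.hypot(q[0],q[1]),q[2]); k=t/np.hypot(q[0],q[1]); return i["cx"]+i["fx"]*q[0]*k,i["cy"]+i["fy"]*q[1]*k
    return i["cx"]+i["fx"]*q[0]/q[2],i["cy"]+i["fy"]*q[1]/q[2]
def snap(n,f):
    im=r.camera(n)[:,:,::-1].copy(); cv2.imwrite(f"pics/{f}.png",im); return im
E
python3 - <<'E'
from h import *
import json
for n in ("scene","top","wrist"): print(n,r.camera_info(n))
s=r.read_state(); print(s)
a=snap("scene","s0");b=snap("top","t0")
cv2.imwrite("pics/both0.png",cv2.resize(np.vstack([a,b]),(560,600)) if 0 else a)
E
```

```text
scene {'fx': 493.29367292751857, 'fy': 493.29367292751857, 'cx': 279.31169924293187, 'cy': 205.75328957628133, 'origin': array([0.93319211, 0.57732224, 0.99785594]), 'attitude': array([0.0734949 , 0.29838807, 0.92116173, 0.23879724])}
top {'fx': 529.5878672153639, 'fy': 529.5878672153639, 'cx': 287.6845487648246, 'cy': 199.55073169565063, 'origin': array([ 0.37365285, -0.00835994,  1.35944099]), 'attitude': array([-0.06094864,  0.05658203,  0.71239748, -0.69683109])}
wrist {'fx': 325.19226210127806, 'fy': 325.19226210127806, 'cx': 277.1120379788911, 'cy': 208.91109450239273, 'origin': array([0.20505067, 0.59611708, 0.38259871]), 'attitude': array([-0.1260296 , -0.07732181,  0.52211674,  0.83995952])}
{'time': 0.0, 'joint_positions': array([-1.13457359,  0.33287214, -0.064703  ,  1.46096327,  0.02162131,
        1.34986802, -0.08848906]), 'joint_vel': array([-1.38248719e-05,  8.89858817e-04, -1.36858898e-03,  5.71683377e-04,
       -7.62087358e-04, -5.91563416e-04,  1.66083868e-03]), 'joint_torque': array([-6.92436060e-04, -6.23263621e+01,  2.39085773e-02, -3.89898169e+01,
       -6.14934135e-02,  3.97910632e-02,  1.29308578e-04]), 'ee_pos': array([0.27664681, 0.56000737, 0.22174329]), 'eef_rot': array([ 2.27384865e-01,  9.73804715e-01, -6.97148877e-04, -1.19141084e-04]), 'ft_force': array([-0.2276898 , -0.4447399 , -0.35930894]), 'torque': array([ 0.00456779, -0.03618453,  0.03803562]), 'grip_force': 0.0, 'width': 0.08672866877953371}
```

View pics/t0.png

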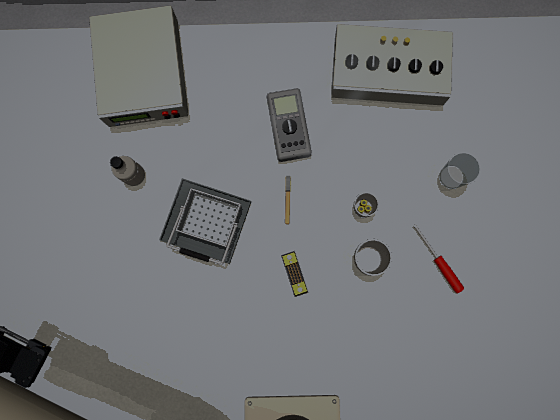

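View pics/s0.png

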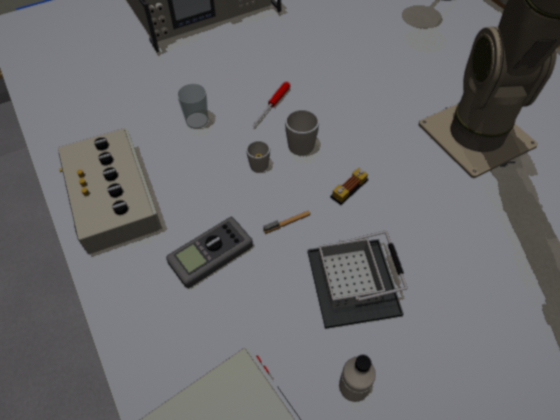

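The top view shows the tray and basket at about (205,222), with the handle's black sleeve at about (195,255). There are two cup candidates: a small white one at (365,205) with yellow nuts in it, about 24 px or 58 mm across, and a larger one at (372,259), about 36 px or 88 mm across. The small one fits the 61 mm rim and holds the nuts, so I'll confirm it in an enlarged crop. The scene view agrees: small cup at (259,156), large cup at (302,132), basket at (352,276), sleeve at (396,258).

Run:
```python
from h import *
t=cv2.imread("pics/t0.png"); s=cv2.imread("pics/s0.png")
a=cv2.resize(t[170:280,150:260],(400,400),interpolation=cv2.INTER_CUBIC)
b=cv2.resize(t[185:285,340:440],(400,400)[:2],interpolation=cv2.INTER_CUBIC)
cv2.imwrite("pics/c0.png",np.hstack([a,b]))
ti=r.camera_info("top"); si=r.camera_info("scene")
g=cv2.cvtColor(t,cv2.COLOR_BGR2HSV)
m=cv2.inRange(g,(18,110,90),(40,255,255)); n,l,st,c=cv2.connectedComponentsWithStats(m)
for k in range(1,n):
  if st[k,4]>8: print("yellow",c[k],st[k,4],onplane(ti,*c[k],0.02))
v=cv2.inRange(g,(0,0,0),(180,255,28)); n,l,st,c=cv2.connectedComponentsWithStats(v)
for k in range(1,n):
  if st[k,4]>60: print("black",c[k],st[k],onplane(ti,*c[k],0.06))
```

```text
yellow [383.15789474  37.84210526] 19 [ 1.0353155  -0.26960385  0.02      ]
yellow [395.15789474  38.84210526] 19 [ 1.03161392 -0.30176963  0.02      ]
yellow [406.9   39.45] 20 [ 1.02906184 -0.33327393  0.02      ]
yellow [287.20192308 207.77884615] 104 [ 0.57739594 -0.00079538  0.02      ]
yellow [363.81578947 206.26315789] 76 [ 0.57688007 -0.19668255  0.02      ]
yellow [289.30612245 258.93877551] 98 [ 0.44706132 -0.00332029  0.02      ]
yellow [298.77659574 287.70212766] 94 [ 0.37515049 -0.02537335  0.02      ]
black [394.42253521  65.87323944] [388  59  12  13  71] [ 0.93718399 -0.28698718  0.06      ]
black [414.20588235  66.12745098] [409  59  13  14 102] [ 0.93521037 -0.33814102  0.06      ]
black [435.54368932  67.52427184] [430  61  13  14 103] [ 0.93000864 -0.39306055  0.06      ]
black [129.25179856 116.71942446] [108 112  43  11 139] [0.8163209  0.39847228 0.06      ]
black [116.49074074 162.2962963 ] [111 157  13  12 108] [0.69716686 0.42737902 0.06      ]
black [201.33009709 240.44660194] [178 232  48  18 103] [0.49485342 0.21186011 0.06      ]
black [194.18823529 254.23529412] [180 248  30  14 170] [0.46142387 0.22918126 0.06      ]
black [ 22.88948787 362.16765499] [   0  327   86   93 1855] [0.21472826 0.63454567 0.06      ]
black [292.52475248 417.55445545] [278 415  30   5 101] [ 0.0774289  -0.00290251  0.06      ]
```

View pics/c0.png

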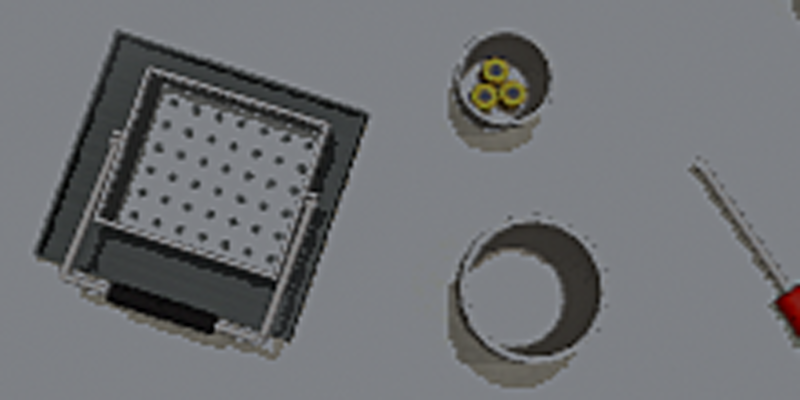

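The crop shows the small cup's rim centred near (365.8,205), 24 px across, with yellow brass nuts inside, so it is the cup meant. The other one is larger and empty. The basket rim corners and sleeve ends are clear, so I can turn them into positions.

```bash
cat >> h.py <<'E'
def totool(s,target,yawdeg=None):
    """remaining shift (cm, tool axes) to the target and turn about tool z (deg) so tool y has azimuth yawdeg"""
    q=R.from_quat(s["eef_rot"]); d=q.inv().apply(np.array(target)-s["ee_pos"])*100
    y=q.apply([0,1,0]); a=np.degrees(np.arctan2(y[1],y[0]))
    return np.round(d,2), round(a,1), (None if yawdeg is None else round(-((yawdeg-a+180)%360-180),1))
E
python3 - <<'E'
from h import *
ti=r.camera_info("top"); si=r.camera_info("scene")
L=lambda x,y:(x/3.636+150,y/3.636+170)
c=onplane(ti,365.8,205,.066); print("cup",c, "foot proj scene",proj(si,[c[0],c[1],.066]),proj(ti,[c[0],c[1],0]))
print("cup d",24.3/ti["fx"]*1.29, "big",onplane(ti,372,258,.08))
B=[onplane(ti,*L(*p),.051)[:2] for p in [(150,68),(330,125),(280,278),(97,220)]]; print("basket",np.round(B,4),np.mean(B,0))
print([np.linalg.norm(B[i]-B[i-1]).round(3) for i in range(4)])
T=[onplane(ti,*L(*p),.014)[:2] for p in [(117,32),(368,115),(290,342),(38,258)]]; print("tray",np.round(T,4),np.mean(T,0),[np.linalg.norm(T[i]-T[i-1]).round(3) for i in range(4)])
S=[onplane(ti,*L(*p),.060)[:2] for p in [(107,293),(215,325)]]; print("sleeve",S,np.mean(S,0),np.linalg.norm(S[0]-S[1]))
for Q in (B,T): e=Q[0]-Q[1]; print(np.degrees(np.arctan2(e[1],e[0]))-90)
e=S[0]-S[1]; print(np.degrees(np.arctan2(e[1],e[0]))-90)
print("basket c in scene",proj(si,[*np.mean(B,0),.051]))
print(totool(r.read_state(),[c[0],c[1],.20],90))
E
```

```text
cup [ 0.57294354 -0.19525071  0.066     ] foot proj scene (np.float64(258.8967974113723), np.float64(148.85017359580107)) (np.float64(362.2997826100892), np.float64(208.9568015869441))
cup d 0.05919131071643741 big [ 0.44167428 -0.20219651  0.08      ]
basket [[0.6267 0.2395]
 [0.5839 0.1151]
 [0.4794 0.1498]
 [0.5218 0.2749]] [0.55295884 0.19480901]
[np.float64(0.111), np.float64(0.132), np.float64(0.11), np.float64(0.132)]
tray [[0.6606 0.2704]
 [0.5964 0.0916]
 [0.4378 0.1474]
 [0.5002 0.3239]] [0.54874336 0.20831653] [np.float64(0.169), np.float64(0.19), np.float64(0.168), np.float64(0.187)]
sleeve [array([0.47115022, 0.265494  ]), array([0.44807102, 0.19250927])] [0.45961062 0.22900164] 0.07654684535576457
-18.97920857095754
-19.744338052017042
-17.54797027205437
basket c in scene (np.float64(350.4710974432499), np.float64(266.74822953053746))
(array([-60.01, -54.6 ,   2.25]), np.float64(63.7), np.float64(-26.3))
```

Emit:
{"fn": "arm_command", "kwargs": {"moves": [0, 0, 0, -7, -1.6, -1.8, 0, -0.3, -2.4, -2.8, 0, 0, -2.4, -2.8, 0, 0, -2.4, -2.8, 0, 0, -2.4, -2.8, 0, 0, -2.4, -2.8, 0, 0, -2.4, -2.8, 0, 0, -2.4, -2.8, 0, 0, -2.4, -2.8, 0, 0, -2.4, -2.8, 0, 0, -2.4, -2.8, 0, 0], "fingers": 100, "squeeze": 10}}

```text
time: 1.1
ee_pos: [0.4219, 0.1934, 0.2224]
eef_rot: [0.165, 0.986, 0.0, -0.0]
ft_force: [1.7, 1.0, -0.2]
width: 0.087
grip_force: 0.0
```

Emit:
{"fn": "arm_command", "kwargs": {"moves": [-2.4, -2.8, 0, 0, -2.4, -2.8, 0, 0, -2.4, -2.8, 0, 0, -2.4, -2.8, 0, 0, -2.4, -2.8, 0, 0, -2.4, -2.8, 0, 0, -2.4, -2.8, 0, 0, -2.4, -2.8, 0, 0, -2.4, -2.8, 0, 0, -2.4, -2.8, 0, 0, 0, 0, 0, 0]}}

```text
time: 2.02
ee_pos: [0.5577, -0.1552, 0.2221]
eef_rot: [0.169, 0.986, -0.002, 0.0]
ft_force: [-0.8, -1.1, -0.2]
width: 0.0871
grip_force: 0.0
```

Run:
```python
from h import *
s=r.read_state(); i=r.camera_info("wrist"); im=snap("wrist","w1"); 
print(totool(s,[.573,-.1953,.10],71))
print("cup rim expected",proj(i,[.573,-.1953,.066],True),"foot",proj(i,[.573,-.1953,0],True),"tcp",proj(i,s["ee_pos"],True))
```

```text
(array([-2.77, -3.22, 12.22]), np.float64(70.6), np.float64(-0.4))
cup rim expected (np.float64(245.71361409274704), np.float64(218.93862161303548)) foot (np.float64(250.8886922968114), np.float64(201.57850982728024)) tcp (np.float64(276.45215761960213), np.float64(262.7076815273206))
```

View pics/w1.png

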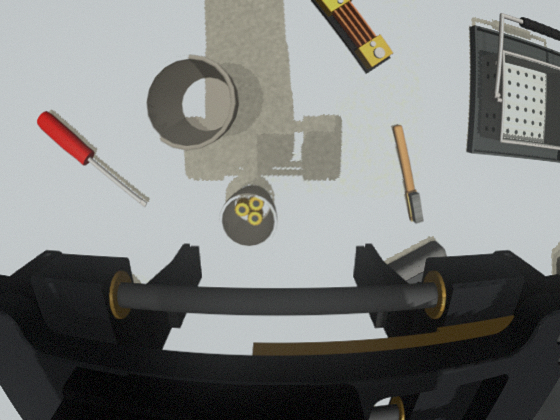

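The wrist view shows the cup's rim centred near (249,216) with the nuts inside. The larger cup is at (192,103), clear of the path.

Run:
```python
from h import *
s=r.read_state(); i=r.camera_info("wrist"); im=cv2.imread("pics/w1.png")
g=cv2.cvtColor(im,cv2.COLOR_BGR2GRAY); m=((g>215).astype(np.uint8))
# sweep rays from estimate outward: last strong bright->edge
for a in range(0,360,45):
    v=[int(g[int(216+t*np.sin(np.radians(a))),int(249+t*np.cos(np.radians(a)))]) for t in range(18,36)]
    print(a,v)
c=onplane(i,249.3,216,.066,True); print(c,totool(s,[c[0],c[1],.033],71))
for u in ((221,216),(278,216),(249,188),(249,244)): print(onplane(i,*u,.066,True))
```

```text
0 [92, 85, 90, 87, 80, 87, 136, 183, 184, 159, 168, 197, 198, 198, 199, 198, 198, 199]
45 [92, 90, 92, 92, 89, 88, 88, 87, 87, 85, 85, 157, 198, 198, 199, 199, 198, 198]
90 [91, 94, 94, 92, 90, 89, 89, 87, 92, 89, 88, 112, 184, 199, 198, 197, 198, 195]
135 [91, 95, 87, 87, 89, 91, 91, 86, 86, 85, 85, 138, 195, 195, 195, 200, 198, 198]
180 [92, 92, 91, 90, 90, 90, 86, 88, 91, 140, 194, 196, 191, 198, 200, 198, 197, 198]
225 [147, 165, 104, 104, 126, 197, 197, 162, 100, 150, 150, 158, 152, 152, 158, 186, 200, 200]
270 [109, 145, 167, 152, 129, 110, 85, 84, 84, 81, 84, 79, 83, 134, 156, 140, 137, 146]
315 [171, 151, 142, 142, 187, 149, 149, 86, 81, 80, 80, 94, 127, 127, 138, 142, 165, 165]
[ 0.57074582 -0.18690776  0.066     ] (array([-2.44, -2.82, 18.89]), np.float64(70.7), np.float64(-0.3))
[ 0.56104592 -0.21482355  0.066     ]
[ 0.58046763 -0.15904895  0.066     ]
[ 0.54299743 -0.1767494   0.066     ]
[ 0.59986301 -0.19840457  0.066     ]
```

Emit:
{"fn": "arm_command", "kwargs": {"moves": [-1.2, -1.5, 0, -0.3, -1.2, -1.5, 1.5, 0, 0, 0, 3, 0, 0, 0, 3, 0, 0, 0, 1.5, 0, 0, 0, 0, 0, 0, 0, 0, 0, 0, 0, 0, 0]}}

```text
time: 2.73
ee_pos: [0.5714, -0.1833, 0.1339]
eef_rot: [0.162, 0.987, 0.0, 0.001]
ft_force: [0.2, 0.2, 0.4]
width: 0.0871
grip_force: 0.0
```

Run:
```python
from h import *
s=r.read_state(); i=r.camera_info("wrist"); im=snap("wrist","w2"); s2=r.read_state()
print(s["ee_pos"],s2["ee_pos"]-s["ee_pos"])
p=proj(i,[.5725,-.191,.066],True); print("exp",p)
t=r.camera("top")[:,:,::-1]
g=cv2.cvtColor(im,cv2.COLOR_BGR2GRAY).astype(int)
cy,cx=p[1],p[0]
for a in range(0,360,30):
    pr=np.array([g[min(419,int(cy+k*np.sin(np.radians(a)))),int(cx+k*np.cos(np.radians(a)))] for k in range(20,75)])
    d=np.abs(np.diff(pr)); print(a,[(k+20,pr[k],pr[k+1]) for k in np.where(d>35)[0]])
```

```text
[ 0.57138575 -0.18329944  0.13391354] [ 0.00018506 -0.00022742  0.00030041]
exp (np.float64(267.3993676601857), np.float64(226.25086073655692))
0 [(np.int64(32), np.int64(105), np.int64(152))]
30 [(np.int64(35), np.int64(85), np.int64(182))]
60 [(np.int64(37), np.int64(121), np.int64(204)), (np.int64(71), np.int64(180), np.int64(83))]
90 [(np.int64(37), np.int64(92), np.int64(132)), (np.int64(38), np.int64(132), np.int64(204)), (np.int64(61), np.int64(194), np.int64(87)), (np.int64(62), np.int64(87), np.int64(48))]
120 [(np.int64(38), np.int64(88), np.int64(149)), (np.int64(40), np.int64(149), np.int64(204)), (np.int64(70), np.int64(201), np.int64(142)), (np.int64(71), np.int64(142), np.int64(65))]
150 [(np.int64(39), np.int64(95), np.int64(175))]
180 [(np.int64(38), np.int64(88), np.int64(166)), (np.int64(42), np.int64(157), np.int64(200))]
210 [(np.int64(39), np.int64(101), np.int64(155))]
240 [(np.int64(40), np.int64(92), np.int64(138))]
270 []
300 [(np.int64(21), np.int64(92), np.int64(148)), (np.int64(31), np.int64(134), np.int64(98)), (np.int64(39), np.int64(87), np.int64(128))]
330 [(np.int64(24), np.int64(145), np.int64(109)), (np.int64(30), np.int64(95), np.int64(131)), (np.int64(35), np.int64(95), np.int64(159)), (np.int64(36), np.int64(159), np.int64(205))]
```

View pics/w2.png

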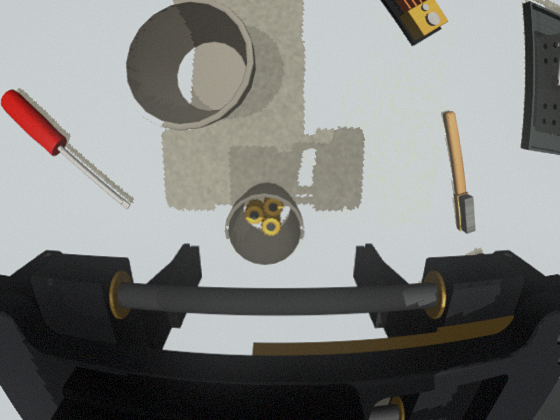

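The cup's rim is now centred near (264,225), between the fingers at (200,260) and (357,260). Combined with the top view, that puts the cup at about (0.572, −0.194).

Run:
```python
from h import *
s=r.read_state(); print(totool(s,[.572,-.194,.033],71))
```

```text
(array([-0.35, -0.98, 10.12]), np.float64(71.3), np.float64(0.3))
```

Emit:
{"fn": "arm_command", "kwargs": {"moves": [-0.3, -0.9, 0, 0, 0, 0, 2, 0, 0, 0, 2.5, 0, 0, 0, 2.5, 0, 0, 0, 2, 0, 0, 0, 1.3, 0, 0, 0, 0, 0, 0, 0, 0, 0]}}

```text
time: 3.5
ee_pos: [0.5708, -0.1937, 0.03]
eef_rot: [0.163, 0.987, -0.0, -0.0]
ft_force: [0.0, 0.5, 0.0]
width: 0.0871
grip_force: 0.0
```

Emit:
{"fn": "arm_command", "kwargs": {"moves": [0, 0, 0, 0, 0, 0, 0, 0, 0, 0, 0, 0, 0, 0, 0, 0, 0, 0, 0, 0, 0, 0, 0, 0], "fingers": 55, "squeeze": 8}}

```text
time: 4.0
ee_pos: [0.5709, -0.1934, 0.03]
eef_rot: [0.162, 0.987, 0.0, 0.0]
ft_force: [-0.4, 0.1, 3.2]
width: 0.0608
grip_force: 8.0
```

Emit:
{"fn": "arm_command", "kwargs": {"moves": [0, 0, 0, 0, 0, 0, 0, 0, 0, 0, -0.5, 0, 0, 0, -1.5, 0, 0, 0, -2, 0, 0, 0, -2, 0, 0.2, 0.7, -2, 0, 0.5, 1.7, -1, 0, 0.8, 2.7, 0, 0, 0.9, 3.1, 0, 0, 0.9, 3.1, 0, 0, 0.9, 3.1, 0, 0], "squeeze": 20}}

```text
time: 5.0
ee_pos: [0.5765, -0.0418, 0.1195]
eef_rot: [0.163, 0.987, 0.0, -0.0]
ft_force: [0.1, -0.2, -2.2]
width: 0.0603
grip_force: 19.9
```

Emit:
{"fn": "arm_command", "kwargs": {"moves": [0.9, 3.1, 0, 0, 0.9, 3.1, 0, 0, 0.9, 3.1, 0, 0, 0.9, 3.1, 0, 0, 0.9, 3.1, 0, 0, 0.9, 2.7, 0, 0, 0.9, 2.0, 0, 0, 0.6, 1.2, 0, 0, 0.3, 0.6, 0, 0, 0, 0, 0, 0, 0, 0, 0, 0]}}

```text
time: 5.92
ee_pos: [0.5794, 0.1866, 0.1195]
eef_rot: [0.163, 0.987, -0.0, 0.0]
ft_force: [-0.3, -0.5, -1.0]
width: 0.0606
grip_force: 19.9
```

Run:
```python
from h import *
s=r.read_state(); print(s["ee_pos"],totool(s,[.587,.183,.085],71))
for k in range(1): a=snap("top","t2"); b=snap("scene","s2"); w=snap("wrist","w3")
x=cv2.resize(a[150:300,130:290],None,fx=2.5,fy=2.5); y=w[:375,80:480]
cv2.imwrite("pics/c2.png",np.hstack([x,y]))
```

```text
[0.57939257 0.18657324 0.1195077 ] (array([-0.83, -0.09,  3.45]), np.float64(71.2), np.float64(0.2))
```

View pics/c2.png

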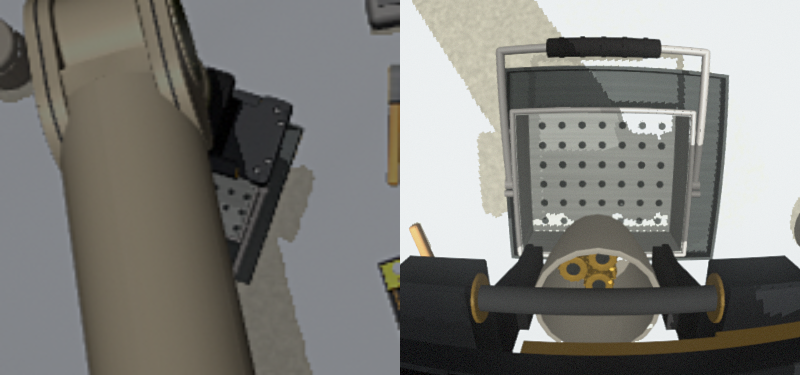

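The wrist view (right half) shows the upright cup held over the far part of the basket with nuts inside, laterally centred. The basket's near rim corners are at full-image (195,110) and (372,110), and the sleeve is at about (284,47).

Run:
```python
from h import *
i=r.camera_info("wrist"); s=r.read_state()
a=onplane(i,194,109,.051,True);b=onplane(i,373,109,.051,True); print(a,b,np.linalg.norm(a-b))
m=(a+b)/2; e=(b-a)[:2]; e/=np.linalg.norm(e); print("yaw",np.degrees(np.arctan2(e[1],e[0]))-90)
ex=np.array([e[1],-e[0]]); c=m[:2]+ex*.055; print("centre",c)
sl=onplane(i,284,47,.060,True); print("sleeve",sl)
for c in (c,np.array([.553,.1948])): print(totool(s,[*(c+ex*.036),.085],71))
```

```text
[0.48116973 0.15770145 0.051     ] [0.52181671 0.27852921 0.051     ] 0.12748147442314345
yaw -18.59316122993002
centre [0.55362257 0.20057879]
sleeve [0.46285818 0.23109611 0.06      ]
(array([-0.67,  0.54,  3.47]), np.float64(71.2), np.float64(0.2))
(array([-0.8 , -0.02,  3.47]), np.float64(71.2), np.float64(0.2))
```

Emit:
{"fn": "arm_command", "kwargs": {"moves": [-0.4, 0.1, 0.5, 0, -0.35, 0.1, 1.2, 0, 0, 0, 1.2, 0, 0, 0, 0.5, 0, 0, 0, 0.3, 0, 0.2, 0, 0.3, 0, 0.5, 0, 0.3, 0, 0.5, 0, 0.4, 0, 0.5, 0, 0.5, 0, 0.5, 0, 0.5, 0, 0, 0, 0, 0], "squeeze": 6}}

```text
time: 6.98
ee_pos: [0.5645, 0.1957, 0.062]
eef_rot: [0.162, 0.987, 0.0, -0.001]
ft_force: [-4.5, 1.2, 3.5]
width: 0.0613
grip_force: 6.0
```

Run:
```python
from h import *
s=r.read_state(); print(s["ee_pos"],s["ft_force"])
w=snap("wrist","w4"); b=snap("scene","s4")
cv2.imwrite("pics/c4.png",np.hstack([w[:375,80:480],cv2.resize(b[200:350,270:430],(400,375))]))
```

```text
[0.56452571 0.19566473 0.06202389] [-4.50934233  1.17512118  3.45101282]
```

View pics/c4.png

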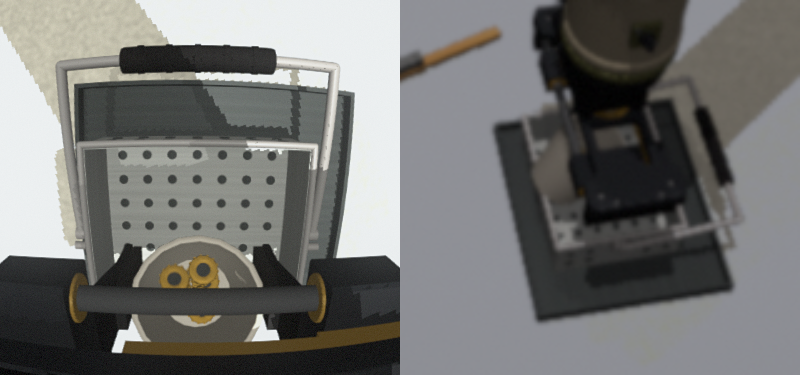

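The cup has started to tilt about the pads: the contact force points forward and up, and the nuts are still inside. I'll carry on along the arc.

Emit:
{"fn": "arm_command", "kwargs": {"moves": [0.4, 0, 0.5, 0, 0.2, 0, 0.5, 0, 0.2, 0, 0.5, 0, 0.1, 0, 0.5, 0, 0.1, 0, 0.5, 0, 0, 0, 0.4, 0, 0, 0, 0, 0]}}

```text
time: 7.67
ee_pos: [0.5561, 0.1977, 0.0323]
eef_rot: [0.162, 0.987, -0.0, -0.001]
ft_force: [-3.8, 1.1, -0.0]
width: 0.0614
grip_force: 6.0
```

Run:
```python
from h import *
s=r.read_state(); i=r.camera_info("wrist"); print(s["ee_pos"],s["ft_force"])
w=snap("wrist","w5"); b=snap("scene","s5")
cv2.imwrite("pics/c5.png",np.hstack([w[:375,80:480],cv2.resize(b[200:350,270:430],(400,375))]))
```

```text
[0.55607729 0.19771056 0.03234841] [-3.7962539   1.07351209 -0.00560364]
```

View pics/c5.png

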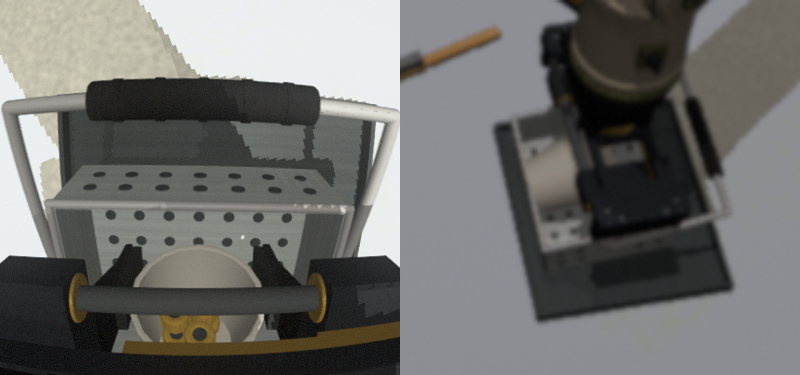

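The cup lies about 70° tilted inside the basket. The mouth points to the near side with nuts at crop (190,330), the foot is at the far wall, and the basket slid slightly toward the far lip. I'll measure where it is, then lock the grip.

Run:
```python
from h import *
i=r.camera_info("wrist"); s=r.read_state()
a=onplane(i,127,203,.051,True);b=onplane(i,432,209,.051,True); print(a,b,np.linalg.norm(a-b))
m=(a+b)/2; e=(b-a)[:2]; e/=np.linalg.norm(e); print("yaw",np.degrees(np.arctan2(e[1],e[0]))-90)
ex=np.array([.948,-.318]); c=m[:2]+ex*.055; print("centre",c)
a=onplane(i,88+80,103,.060,True);b=onplane(i,318+80,103,.060,True); print("sleeve",(a+b)/2,np.linalg.norm(a-b), (a+b)[:2]/2+.098*ex)
E=c+ex*.054; print("P rel E u,w",np.dot(E-s["ee_pos"][:2],ex),s["ee_pos"][2]+.019-.051)
```

```text
[0.49564888 0.14042437 0.051     ] [0.54702974 0.28268608 0.051     ] 0.1512560267925215
yaw -19.858267092846603
centre [0.57347931 0.19406523]
sleeve [0.47621557 0.22801423 0.06      ] 0.09716694402467696 [0.56911957 0.19685023]
P rel E u,w 0.07114029646268612 0.0012306807072092127
```

Emit:
{"fn": "arm_command", "kwargs": {"moves": [0, 0, 0, 0, 0, 0, 0, 0, 0, 0, 0, 0, 0, 0, -0.5, 0, 0, 0, -1.2, 0, 0, 0, -1.5, 0, 0, 0, -1.2, 0, 0, 0, -0.9, 0, 0, 0, 0, 0], "squeeze": 40}}

```text
time: 8.52
ee_pos: [0.5583, 0.1981, 0.0893]
eef_rot: [0.163, 0.987, 0.001, 0.002]
ft_force: [0.2, -0.1, -1.3]
width: 0.0597
grip_force: 40.1
```

Run:
```python
from h import *
s=r.read_state(); i=r.camera_info("wrist"); print(s["ee_pos"],s["ft_force"])
w=snap("wrist","w6"); b=snap("scene","s6"); b5=cv2.imread("pics/s5.png")
# brass pixels in wrist and scene
for n,im in (("w",w),("s",b)):
    h=cv2.cvtColor(im,cv2.COLOR_BGR2HSV); m=cv2.inRange(h,(15,110,80),(35,255,255)); k,l,st,c=cv2.connectedComponentsWithStats(m)
    print(n,[(c[j].round(),st[j,4]) for j in range(1,k) if st[j,4]>40])
cv2.imwrite("pics/c6.png",np.hstack([w[:375,80:480],cv2.resize(b[200:350,270:430],(400,375))]))
```

```text
[0.55826477 0.19814492 0.08930824] [ 0.1778043  -0.13264176 -1.31537326]
w [(array([  4., 108.]), np.int32(168)), (array([ 28., 173.]), np.int32(824)), (array([155., 299.]), np.int32(217)), (array([400., 299.]), np.int32(197)), (array([330., 339.]), np.int32(4794))]
s [(array([293., 219.]), np.int32(109))]
```

View pics/c6.png

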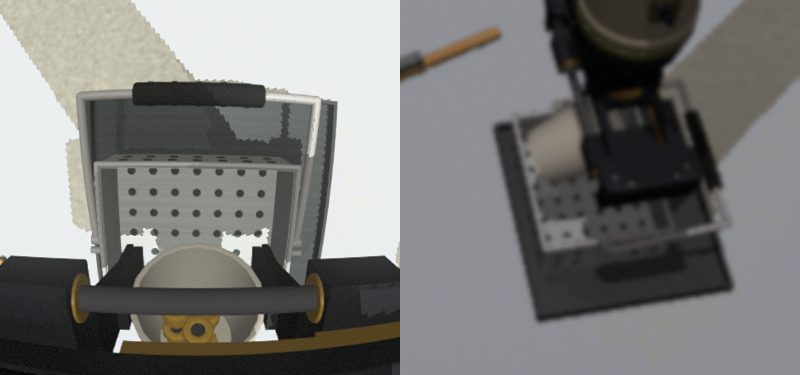

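Run:
```python
from h import *
i=r.camera_info("wrist"); s=r.read_state()
a=onplane(i,177,163,.051,True);b=onplane(i,384,163,.051,True); print(a,b,np.linalg.norm(a-b))
m=(a+b)/2; e=(b-a)[:2]; e/=np.linalg.norm(e); print("yaw",np.degrees(np.arctan2(e[1],e[0]))-90)
ex=np.array([.9455,-.3256]); c=m[:2]+ex*.055; print("centre",c)
a=onplane(i,133+80,94,.060,True);b=onplane(i,266+80,94,.060,True); print("sleeve",(a+b)/2,np.linalg.norm(a-b), (a+b)[:2]/2+.098*ex)
E=c+ex*.054; print("P rel E u,w",np.dot(E-s["ee_pos"][:2],ex),s["ee_pos"][2]+.019-.051)
q=R.from_quat(s["eef_rot"]); P=s["ee_pos"]+q.apply([0,0,-.019])
for th in range(40,100,10):
    t=np.radians(th); f=lambda u,w:proj(i,P+q.apply([u*np.cos(t)+w*np.sin(t),0,u*np.sin(t)-w*np.cos(t)]),True)
    print(th,[np.round(f(u,w)[1]) for u,w in ((.0305,.016),(-.0305,.016),(.02,-.046),(-.02,-.046))])
```

```text
[0.48928137 0.15463487 0.051     ] [0.53101045 0.27840229 0.051     ] 0.13061275402424957
yaw -18.63190726700772
centre [0.56214841 0.19861058]
sleeve [0.47063668 0.22894657 0.06      ] 0.07630303995680153 [0.56329568 0.19703777]
P rel E u,w 0.058729265614174485 0.054859536099191565
40 [np.float64(211.0), np.float64(341.0), np.float64(262.0), np.float64(324.0)]
50 [np.float64(211.0), np.float64(333.0), np.float64(276.0), np.float64(336.0)]
60 [np.float64(213.0), np.float64(323.0), np.float64(289.0), np.float64(347.0)]
70 [np.float64(216.0), np.float64(311.0), np.float64(302.0), np.float64(357.0)]
80 [np.float64(222.0), np.float64(297.0), np.float64(315.0), np.float64(366.0)]
90 [np.float64(228.0), np.float64(282.0), np.float64(328.0), np.float64(373.0)]
```

Run:
```python
from h import *
i=r.camera_info("wrist"); s=r.read_state()
q=R.from_quat(s["eef_rot"]); P=s["ee_pos"]+q.apply([0,0,-.019])
def rim(th,w,dz=0):
    t=np.radians(th); o=[]
    for a in np.radians(np.arange(0,360,5)):
        u=.0305*np.cos(a); o.append(proj(i,P+q.apply([u*np.cos(t)+w*np.sin(t),.0305*np.sin(a),u*np.sin(t)-w*np.cos(t)]),True))
    o=np.array(o); k=o[:,0].argmin(); return np.round([o[:,1].min(),o[:,1].max(),np.ptp(o[:,0]),o[k,1]])
print("upright",rim(0,.016))
for th in (60,70,80,90,100,110):
    print(th,[rim(th,w) for w in (.016,.008,0)])
print("P",proj(i,P,True))
```

```text
upright [235. 347. 133. 291.]
60 [array([213., 323., 132., 266.]), array([223., 331., 127., 275.]), array([232., 337., 122., 283.])]
70 [array([216., 311., 131., 265.]), array([228., 322., 127., 276.]), array([239., 332., 122., 287.])]
80 [array([222., 297., 130., 259.]), array([234., 311., 126., 273.]), array([246., 325., 123., 286.])]
90 [array([228., 282., 128., 255.]), array([241., 299., 126., 270.]), array([254., 315., 123., 284.])]
100 [array([236., 267., 126., 251.]), array([249., 286., 125., 267.]), array([262., 304., 123., 282.])]
110 [array([244., 253., 124., 248.]), array([258., 272., 124., 264.]), array([271., 292., 123., 281.])]
P (np.float64(276.41378674382037), np.float64(279.6198115531797))
```

Emit:
{"fn": "arm_command", "kwargs": {"moves": [0, 0, -0.5, 0, -0.6, 0, 0, 0, -0.8, 0, 0, 0, -0.8, 0, 0, 0, -0.4, 0, 0, 0, 0, 0, 0.8, 0, 0, 0, 0.8, 0, 0, 0, 0.5, 0, 0, 0, 0.4, 0, 0, 0, 0, 0]}}

```text
time: 9.45
ee_pos: [0.5807, 0.1895, 0.0654]
eef_rot: [0.162, 0.987, -0.0, -0.001]
ft_force: [1.2, -0.9, -1.0]
width: 0.06
grip_force: 40.0
```

Emit:
{"fn": "arm_command", "kwargs": {"moves": [0.1, 0, 0.4, 0, 0.1, 0, 0.4, 0, 0, 0, 0, 0]}}

```text
time: 9.7
ee_pos: [0.5793, 0.1906, 0.059]
eef_rot: [0.162, 0.987, 0.0, 0.0]
ft_force: [-3.2, -0.4, 7.8]
width: 0.06
grip_force: 39.8
```

Contact with the rim is made: 9 N upward. I'll soften the grip and lower along the arc.

Emit:
{"fn": "arm_command", "kwargs": {"moves": [0, 0, 0, 0, 0.2, 0, 0.4, 0, 0.3, 0, 0.4, 0, 0.3, 0, 0.4, 0, 0.2, 0, 0.4, 0, 0.1, 0, 0.4, 0, 0.1, 0, 0.4, 0, 0, 0, 0, 0], "squeeze": 10}}

```text
time: 10.37
ee_pos: [0.5671, 0.1943, 0.0334]
eef_rot: [0.162, 0.987, -0.0, -0.001]
ft_force: [-3.2, 2.0, 2.4]
width: 0.0613
grip_force: 10.3
```

Run:
```python
from h import *
s=r.read_state(); i=r.camera_info("wrist"); print(s["ee_pos"],s["ft_force"])
w=snap("wrist","w7"); b=snap("scene","s7")
for n,im in (("w",w),("s",b)):
    h=cv2.cvtColor(im,cv2.COLOR_BGR2HSV); m=cv2.inRange(h,(15,110,80),(35,255,255)); k,l,st,c=cv2.connectedComponentsWithStats(m)
    print(n,[(c[j].round(),st[j,4]) for j in range(1,k) if st[j,4]>25])
g=cv2.cvtColor(w,cv2.COLOR_BGR2GRAY); print("col280",[int(v) for v in g[100:300:4,280]])
```

```text
[0.56706115 0.1942536  0.03338213] [-3.155659    2.03684008  2.36561394]
w [(array([  3., 176.]), np.int32(137)), (array([153., 299.]), np.int32(206)), (array([402., 300.]), np.int32(193)), (array([353., 342.]), np.int32(3560))]
s [(array([ 81., 180.]), np.int32(29)), (array([ 84., 189.]), np.int32(26)), (array([294., 219.]), np.int32(107))]
col280 [58, 57, 65, 61, 66, 69, 66, 66, 64, 68, 64, 59, 55, 85, 77, 121, 141, 106, 64, 64, 145, 140, 146, 143, 76, 60, 79, 146, 143, 142, 147, 65, 62, 146, 145, 141, 135, 95, 65, 140, 142, 141, 141, 146, 162, 164, 160, 75, 55, 63]
```

Emit:
{"fn": "arm_command", "kwargs": {"moves": [0, 0, 0, 0, 0, 0, 0, 0, 0, 0, 0, 0, 0, 0, -0.5, 0, 0, 0, -1, 0, 0, 0, -1, 0, 0, 0, -0.5, 0, 0, 0, 0, 0, 0, 0, 0, 0, 0, 0, 0, 0, 0, 0, 0, 0, 0, 0, 0, 0], "squeeze": 40}}

```text
time: 11.47
ee_pos: [0.5678, 0.1939, 0.0641]
eef_rot: [0.162, 0.987, -0.0, -0.0]
ft_force: [-0.0, 0.0, -2.2]
width: 0.0602
grip_force: 39.1
```

Run:
```python
from h import *
s=r.read_state(); i=r.camera_info("wrist"); print(s["ee_pos"],s["ft_force"])
w=snap("wrist","w8"); b=snap("scene","s8")
for n,im in (("w",w),("s",b)):
    h=cv2.cvtColor(im,cv2.COLOR_BGR2HSV); m=cv2.inRange(h,(15,90,70),(35,255,255)); k,l,st,c=cv2.connectedComponentsWithStats(m)
    print(n,[(c[j].round(),st[j,4]) for j in range(1,k) if st[j,4]>25])
cv2.imwrite("pics/c8.png",np.hstack([w[:375,80:480],cv2.resize(b[200:350,270:430],(400,375),interpolation=cv2.INTER_CUBIC)]))
```

```text
[0.56776094 0.19391329 0.064105  ] [-0.01249825  0.02339551 -2.17488597]
w [(array([ 14., 168.]), np.int32(1047)), (array([ 68., 266.]), np.int32(92)), (array([157., 295.]), np.int32(373)), (array([399., 298.]), np.int32(244)), (array([352., 342.]), np.int32(3772))]
s [(array([557.,  43.]), np.int32(28)), (array([ 79., 172.]), np.int32(28)), (array([ 81., 180.]), np.int32(35)), (array([ 84., 189.]), np.int32(35)), (array([294., 218.]), np.int32(127))]
```

```bash
python3 - <<'E'
from h import *
si=r.camera_info("scene"); s=r.read_state()
b=cv2.imread("pics/s8.png"); print("s6 patch",cv2.imread("pics/s6.png")[258:262,330:334].reshape(-1,3).mean(0), "bench",b[330,450],"tray",b[310,380])
d=b[:,:,2].astype(int)-b[:,:,0]; m=((d>12)&(b[:,:,2]>100)).astype(np.uint8); m[:,:315]=0;m[:,440:]=0;m[:225]=0;m[340:]=0
m=cv2.morphologyEx(m,cv2.MORPH_OPEN,np.ones((3,3)))
k,l,st,c=cv2.connectedComponentsWithStats(m); print([(c[j].round(1),st[j]) for j in range(1,k) if st[j,4]>30])
q=R.from_quat(s["eef_rot"]); P=s["ee_pos"]+q.apply([0,0,-.019])
def f(th,u,w,y=0):
    t=np.radians(th); return np.round(proj(si,P+q.apply([u*np.cos(t)+w*np.sin(t),y,u*np.sin(t)-w*np.cos(t)])))
for th in (60,80,100,120): print(th,"foot c",f(th,0,-.05),"back",f(th,-.0245,-.05),"front",f(th,.0245,-.05),"sides",f(th,0,-.05,.0245),f(th,0,-.05,-.0245),"mouth",f(th,0,.016))
E
for x in 6 8; do :; done
```

```text
s6 patch [119.5    128.8125 136.6875] bench [147 141 140] tray [48 48 46]
[(array([401.1, 228.5]), array([398, 225,   7,   9,  35], dtype=int32)), (array([391.1, 230.5]), array([387, 228,   9,   6,  41], dtype=int32)), (array([327.1, 265. ]), array([320, 263,  15,   5,  74], dtype=int32))]
60 foot c [325. 271.] back [320. 267.] front [330. 275.] sides [328. 281.] [323. 261.] mouth [353. 259.]
80 foot c [323. 268.] back [322. 263.] front [324. 273.] sides [326. 278.] [320. 258.] mouth [353. 260.]
100 foot c [324. 264.] back [326. 258.] front [321. 270.] sides [326. 274.] [321. 254.] mouth [353. 262.]
120 foot c [327. 259.] back [333. 253.] front [320. 265.] sides [330. 270.] [324. 249.] mouth [352. 263.]
```

View pics/c8.png

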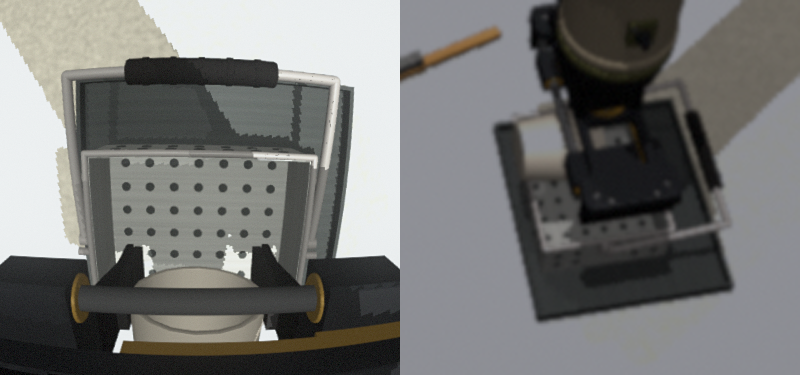

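The wrist view shows the cup tilted about 85°, its rim ellipse running from y=267 to 335. No nuts are in the basket yet, and the near rim corners are at full-image (165,152) and (397,157). It needs another pivot stroke with the rim under the side wall near the foot.

Run:
```python
from h import *
i=r.camera_info("wrist"); s=r.read_state(); im=cv2.imread("pics/w8.png")
a=onplane(i,165,153,.051,True);b=onplane(i,397,157,.051,True); print(a,b,np.linalg.norm(a-b))
m=(a+b)/2; e=(b-a)[:2]; e/=np.linalg.norm(e); print("yaw",np.degrees(np.arctan2(e[1],e[0]))-90)
ex=np.array([.9455,-.3256]); c=m[:2]+ex*.055; print("centre",c)
E=c+ex*.054; print("P rel E u,w",np.dot(E-s["ee_pos"][:2],ex),s["ee_pos"][2]+.019-.051, "lat", np.dot(c-s["ee_pos"][:2],[.3256,.9455]))
```

```text
[0.49154659 0.15402464 0.051     ] [0.53519106 0.27659582 0.051     ] 0.13010969685398444
yaw -19.599519281300616
centre [0.56537132 0.19740223]
P rel E u,w 0.050509718814046325 0.03224283699037261 lat 0.0024306455930522453
```

Emit:
{"fn": "arm_command", "kwargs": {"moves": [0, 0, -0.6, 0, 0, 0, -0.6, 0, -0.5, 0.1, 0, 0, -0.6, 0.1, 0, 0, -0.5, 0, 0, 0, 0, 0, 0.5, 0, 0, 0, 0.5, 0, 0, 0, 0.3, 0, 0, 0, 0, 0]}}

```text
time: 12.32
ee_pos: [0.5829, 0.1906, 0.0621]
eef_rot: [0.162, 0.987, -0.001, -0.001]
ft_force: [0.3, -0.3, -1.9]
width: 0.0601
grip_force: 39.1
```

Emit:
{"fn": "arm_command", "kwargs": {"moves": [0, 0, 0.3, 0, 0.1, 0, 0.3, 0, 0.2, 0, 0.3, 0, 0.2, 0, 0.3, 0, 0, 0, 0, 0], "squeeze": 15}}

```text
time: 12.73
ee_pos: [0.5784, 0.1927, 0.0509]
eef_rot: [0.162, 0.987, -0.0, -0.0]
ft_force: [-0.2, 0.0, -1.5]
width: 0.0612
grip_force: 15.1
```

Emit:
{"fn": "arm_command", "kwargs": {"moves": [0, 0, 0.3, 0, 0, 0, 0.3, 0, 0, 0, 0.3, 0, 0, 0, 0, 0]}}

```text
time: 13.07
ee_pos: [0.5788, 0.1931, 0.0424]
eef_rot: [0.162, 0.987, 0.0, -0.0]
ft_force: [-4.5, 2.1, 4.9]
width: 0.0609
grip_force: 15.1
```

Emit:
{"fn": "arm_command", "kwargs": {"moves": [0.1, 0, 0.3, 0, 0.1, 0, 0.3, 0, 0.1, 0, 0.3, 0, 0.1, 0, 0.3, 0, 0, 0, 0.2, 0, 0, 0, 0, 0], "squeeze": 10}}

```text
time: 13.57
ee_pos: [0.5748, 0.1939, 0.0278]
eef_rot: [0.162, 0.987, -0.0, -0.0]
ft_force: [-3.5, 3.2, 2.0]
width: 0.0609
grip_force: 10.2
```

```bash
cat > brass.py <<'E'
from h import *
import sys
s=r.read_state(); i=r.camera_info("wrist"); w=snap("wrist",sys.argv[1])
h=cv2.cvtColor(w,cv2.COLOR_BGR2HSV); m=cv2.inRange(h,(15,90,70),(35,255,255)); k,l,st,c=cv2.connectedComponentsWithStats(m)
print("brass",[(c[j].round().tolist(),int(st[j,4])) for j in range(1,k) if st[j,4]>25])
f=[]
for _ in range(3): r.camera("top"); f.append(r.read_state()["ft_force"])
print(s["ee_pos"],np.mean(f,0).round(2))
g=cv2.cvtColor(w,cv2.COLOR_BGR2GRAY); print("col280",[int(v) for v in g[200:345:3,280]])
E
python3 brass.py w9
```

```text
brass [([274.0, 280.0], 455), ([155.0, 295.0], 339), ([401.0, 298.0], 241), ([353.0, 342.0], 3790)]
[0.57481478 0.19388038 0.02782654] [-3.26  1.23  0.97]
col280 [143, 142, 141, 141, 140, 146, 145, 135, 140, 141, 142, 140, 138, 139, 142, 135, 140, 142, 139, 141, 139, 134, 124, 126, 109, 108, 95, 100, 93, 90, 52, 58, 65, 65, 69, 66, 68, 67, 62, 164, 162, 158, 158, 159, 160, 158, 164, 157, 71]
```

Emit:
{"fn": "arm_command", "kwargs": {"moves": [0, 0, 0, 0, 0, 0, 0, 0, 0, 0, 0, 0, 0.3, 0, -0.5, 0, 0.5, 0, -1, 0, 0.5, 0, -1, 0, 0.3, 0, -0.5, 0, 0, 0, 0, 0, 0, 0, 0, 0, 0, 0, 0, 0], "squeeze": 40}}

```text
time: 14.6
ee_pos: [0.5601, 0.1988, 0.0585]
eef_rot: [0.162, 0.987, 0.0, 0.0]
ft_force: [-0.7, -0.4, -0.8]
width: 0.0599
grip_force: 39.2
```

```bash
python3 brass.py w10
```

```text
brass [([11.0, 180.0], 912), ([300.0, 192.0], 429), ([273.0, 201.0], 463), ([319.0, 219.0], 512), ([243.0, 238.0], 468), ([277.0, 238.0], 583), ([157.0, 295.0], 376), ([399.0, 298.0], 238), ([352.0, 342.0], 3786)]
[0.56012521 0.19877338 0.0585145 ] [ 0.31  0.66 -0.86]
col280 [113, 113, 119, 122, 123, 142, 142, 140, 80, 84, 83, 132, 120, 74, 60, 63, 70, 124, 120, 145, 143, 142, 144, 136, 144, 121, 169, 168, 170, 161, 54, 58, 67, 68, 67, 71, 68, 68, 59, 152, 157, 157, 159, 160, 158, 158, 158, 157, 70]
```

Emit:
{"fn": "arm_command", "kwargs": {"moves": [0, 0, -1, 0, 1.5, 0, 0, 0, -1.5, 0, 0, 0, 1.5, 0, 0, 0, -1.5, 0, 0, 0, 0, 0, 0, 0, 0, 0, -2, 0, 0, 0, -3, 0, 0, 0, -3, 0, 0, 0, -2, 0, 0, 0, 0, 0, 0, 0, 0, 0]}}

```text
time: 15.8
ee_pos: [0.5608, 0.1989, 0.1699]
eef_rot: [0.163, 0.987, 0.001, 0.001]
ft_force: [-0.2, -0.7, -1.7]
width: 0.0603
grip_force: 39.2
```

```bash
python3 brass.py w11
python3 - <<'E'
from h import *
si=r.camera_info("scene")
b=snap("scene","s11"); t=snap("top","t11")
for n,im in (("s",b),("t",t)):
    h=cv2.cvtColor(im,cv2.COLOR_BGR2HSV); m=cv2.inRange(h,(15,90,60),(38,255,255)); k,l,st,c=cv2.connectedComponentsWithStats(m)
    print(n,[(c[j].round().tolist(),int(st[j,4])) for j in range(1,k) if st[j,4]>6])
E
```

```text
brass [([41.0, 107.0], 546), ([74.0, 158.0], 673), ([292.0, 163.0], 203), ([274.0, 170.0], 191), ([305.0, 182.0], 214), ([277.0, 195.0], 213), ([253.0, 196.0], 194), ([118.0, 243.0], 250), ([157.0, 298.0], 414), ([398.0, 295.0], 323), ([352.0, 342.0], 3780)]
[0.56079788 0.19887187 0.16990824] [ 0.02  0.37 -1.29]
col280 [110, 121, 143, 145, 148, 166, 162, 166, 162, 234, 238, 238, 238, 184, 140, 102, 97, 100, 99, 99, 98, 158, 228, 237, 237, 194, 171, 170, 170, 163, 56, 57, 67, 69, 74, 74, 73, 70, 59, 148, 160, 158, 156, 158, 159, 160, 160, 157, 73]
s [([557.0, 43.0], 30), ([0.0, 75.0], 8), ([82.0, 182.0], 119), ([290.0, 220.0], 155), ([345.0, 272.0], 95), ([359.0, 277.0], 87), ([355.0, 287.0], 40)]
t [([383.0, 38.0], 22), ([395.0, 39.0], 20), ([407.0, 40.0], 24), ([287.0, 207.0], 130), ([208.0, 227.0], 8), ([294.0, 274.0], 288), ([298.0, 272.0], 23), ([202.0, 370.0], 176)]
```

Run:
```python
from h import *
i=r.camera_info("wrist"); si=r.camera_info("scene")
ex=np.array([.9455,-.3256]); ey=np.array([.3256,.9455]); c0=np.array([.5654,.1974])
for u,v in ((292,163),(274,170),(305,182),(277,195),(253,196)):
    p=onplane(i,u,v,.0145,True); print(np.round(p,3),"local",np.round([np.dot(p[:2]-c0,ex),np.dot(p[:2]-c0,ey)],3),"scene",np.round(proj(si,p)))
b=cv2.imread("pics/s11.png"); h=cv2.cvtColor(b,cv2.COLOR_BGR2HSV); m=cv2.inRange(h,(15,90,60),(38,255,255))
ys,xs=np.where(m[262:295,330:375]); print(ys.min()+262,ys.max()+262,xs.min()+330,xs.max()+330)
for row in m[264:294,336:368]: print("".join("#" if x else "." for x in row))
```

```text
[0.535 0.222 0.015] local [-0.037  0.014] scene [362. 281.]
[0.536 0.204 0.015] local [-0.03  -0.004] scene [357. 274.]
[0.557 0.229 0.015] local [-0.018  0.027] scene [356. 288.]
[0.561 0.198 0.015] local [-0.005 -0.001] scene [347. 277.]
[0.554 0.175 0.015] local [-0.003 -0.025] scene [343. 268.]
264 291 339 365
......#.........................
....#####.......................
...###..##......................
...##...##......................
...###..##......................
...#######......................
....######......................
.....########.....#####.........
.....#########...#######........
.......###...##..##...##........
.......###...##..##...###.......
.......####.####.########.......
......#########...######........
......##.######....#########....
......##...###.....##########...
........###.#.........########..
............#.........########..
........##............########..
......................####...#..
...................#...##.......
.................#####..##......
................######..........
...............########.........
.................######.........
..................#####.........
...................####.........
...................###..........
...................##...........
................................
................................
```

Emit:
{"fn": "arm_command", "kwargs": {"moves": [0, -1.3, 0, 0, 0, -1.3, 0, 0, 0, -1.4, 0, 0, 0, 0, 0, 0, 0, 0, 0, 0]}}

```text
time: 16.52
ee_pos: [0.5472, 0.1591, 0.1689]
eef_rot: [0.164, 0.987, 0.0, 0.0]
ft_force: [-0.1, 1.0, -0.7]
width: 0.0602
grip_force: 39.2
```

```bash
python3 brass.py w12
python3 - <<'E'
from h import *
i=r.camera_info("wrist"); w=cv2.imread("pics/w12.png"); b=snap("scene","s12")
ex=np.array([.9455,-.3256]); ey=np.array([.3256,.9455]); c0=np.array([.5654,.1974])
h=cv2.cvtColor(w,cv2.COLOR_BGR2HSV); m=cv2.inRange(h,(15,90,60),(38,255,255)); k,l,st,c=cv2.connectedComponentsWithStats(m)
for j in range(1,k):
    p=onplane(i,*c[j],.0145,True); q=[np.dot(p[:2]-c0,ex),np.dot(p[:2]-c0,ey)]
    if st[j,4]>20 and max(map(abs,q))<.07: print(c[j].round(),st[j,4],np.round(q,3))
print("cup rim: col of cup centre", [int(x) for x in cv2.cvtColor(w,cv2.COLOR_BGR2GRAY)[200:345:4,276]])
h=cv2.cvtColor(b,cv2.COLOR_BGR2HSV); m=cv2.inRange(h,(15,90,60),(38,255,255))
for row in m[264:294,334:368]: print("".join("#" if x else "." for x in row))
E
```

```text
brass [([68.0, 103.0], 611), ([104.0, 156.0], 720), ([335.0, 164.0], 213), ([316.0, 170.0], 195), ([346.0, 183.0], 203), ([319.0, 195.0], 221), ([295.0, 197.0], 192), ([150.0, 244.0], 263), ([158.0, 297.0], 429), ([398.0, 295.0], 337), ([352.0, 342.0], 3794)]
[0.54723563 0.15910974 0.16886031] [ 0.26 -0.27 -0.48]
col280 [139, 120, 89, 145, 145, 156, 141, 84, 159, 165, 239, 207, 119, 190, 145, 101, 99, 100, 101, 99, 96, 168, 233, 237, 237, 193, 170, 172, 169, 162, 59, 62, 66, 67, 75, 72, 71, 66, 63, 148, 162, 159, 160, 159, 158, 163, 159, 161, 72]
[335. 164.] 213 [-0.036  0.017]
[316. 170.] 195 [-0.029 -0.001]
[346. 183.] 203 [-0.017  0.03 ]
[319. 195.] 221 [-0.004  0.003]
[295. 197.] 192 [-0.002 -0.022]
cup rim: col of cup centre [138, 137, 139, 144, 162, 161, 162, 162, 238, 235, 174, 119, 97, 97, 98, 96, 189, 236, 237, 133, 166, 166, 81, 63, 65, 68, 71, 72, 70, 97, 157, 156, 158, 156, 160, 159, 70]
.......###........................
......#####.......................
.....###..##......................
....####..##......................
....########......................
.....#######
[... 162 characters left out ...]

..........##...##..##...###.......
.........####.####.########.......
.........########..#######........
........#########....#########....
........###..###.....##########...
........#####.#.........########..
.........###..#.........########..
...........##...........########..
........................####...#..
.....................#...##.......
...................####...##......
..................######..........
.................########.........
...................######.........
....................#####.........
.....................####.........
.....................###..........
.....................##...........
..................................
..................................
```

Emit:
{"fn": "arm_command", "kwargs": {"moves": [0, 0.5, -1, 0, 0, 0.5, -2, 0, 0, 0.5, -3, 0, 0, 0.5, -3, 0, 0, 0, -3, 0, 0, 0, -2, 0, 0, 0, -1, 0, 0, 0, 0, 0, 0, 0, 0, 0]}}

```text
time: 17.52
ee_pos: [0.5537, 0.1801, 0.318]
eef_rot: [0.162, 0.987, -0.0, -0.0]
ft_force: [-0.1, 1.0, -1.2]
width: 0.0601
grip_force: 39.2
```

```bash
python3 brass.py w13
python3 - <<'E'
from h import *
i=r.camera_info("wrist"); w=cv2.imread("pics/w13.png")
ex=np.array([.9455,-.3256]); ey=np.array([.3256,.9455]); c0=np.array([.5654,.1974])
for a in (-.052,0,.052): print([np.round(proj(i,[*(c0+a*ex+b*ey),.015],True)).tolist() for b in (-.06,0,.06)])
h=cv2.cvtColor(w,cv2.COLOR_BGR2HSV); m=cv2.inRange(h,(15,80,50),(38,255,255)); k,l,st,c=cv2.connectedComponentsWithStats(m)
for j in range(1,k):
    p=onplane(i,*c[j],.0145,True); q=[np.dot(p[:2]-c0,ex),np.dot(p[:2]-c0,ey)]
    if st[j,4]>8 and max(map(abs,q))<.07: print(c[j].round(),st[j,4],np.round(q,3))
g=cv2.cvtColor(w,cv2.COLOR_BGR2GRAY)
for v in range(185,260,6): print(v,[int(x) for x in g[v,200:360:8]])
E
```

```text
brass [([112.0, 105.0], 318), ([139.0, 143.0], 350), ([301.0, 148.0], 90), ([289.0, 153.0], 86), ([310.0, 161.0], 95), ([291.0, 170.0], 94), ([274.0, 171.0], 84), ([178.0, 224.0], 359), ([156.0, 296.0], 279), ([400.0, 299.0], 218), ([351.0, 342.0], 3642)]
[0.55370303 0.18007734 0.31800495] [-0.02 -0.32 -1.32]
col280 [226, 151, 116, 91, 94, 124, 209, 227, 225, 225, 226, 224, 224, 224, 226, 226, 225, 223, 225, 225, 225, 224, 224, 225, 223, 180, 154, 158, 154, 151, 56, 59, 64, 67, 68, 67, 64, 64, 59, 135, 144, 144, 147, 143, 145, 143, 146, 146, 61]
[[250.0, 137.0], [292.0, 137.0], [334.0, 138.0]]
[[250.0, 172.0], [292.0, 173.0], [333.0, 173.0]]
[[251.0, 207.0], [291.0, 207.0], [331.0, 207.0]]
[301. 148.] 95 [-0.036  0.014]
[289. 153.] 87 [-0.029 -0.004]
[310. 161.] 98 [-0.017  0.027]
[291. 170.] 100 [-0.004 -0.001]
[274. 171.] 89 [-0.002 -0.025]
185 [225, 225, 225, 226, 223, 128, 227, 225, 227, 226, 224, 225, 224, 226, 224, 223, 146, 137, 129, 110]
191 [226, 226, 227, 226, 224, 128, 227, 224, 223, 224, 226, 194, 225, 224, 184, 201, 143, 168, 112, 112]
197 [224, 226, 225, 227, 223, 124, 
[... 394 characters left out ...]
, 225, 226, 224, 225, 225, 227, 227, 228, 226, 225, 224, 225, 225, 224, 224, 225]
227 [227, 225, 226, 225, 225, 224, 225, 225, 226, 226, 225, 225, 227, 225, 226, 224, 225, 224, 226, 224]
233 [225, 224, 225, 225, 227, 226, 224, 225, 226, 225, 224, 226, 225, 226, 224, 224, 225, 225, 226, 225]
239 [224, 226, 226, 225, 226, 225, 225, 225, 223, 226, 224, 226, 224, 225, 222, 224, 225, 227, 225, 223]
245 [225, 50, 216, 224, 225, 224, 224, 225, 226, 223, 226, 224, 225, 225, 225, 224, 225, 219, 50, 225]
251 [225, 56, 55, 227, 222, 225, 224, 226, 225, 226, 223, 226, 225, 225, 225, 224, 225, 56, 57, 193]
257 [105, 50, 55, 220, 222, 225, 225, 223, 226, 224, 225, 224, 224, 225, 225, 226, 224, 54, 54, 51]
```

Five nuts are visible in the basket and no stray brass anywhere, so the sixth must still be in the cup, which is only tilted about 110°. I'll do one more stroke with the rim nearer the pads for a larger tilt.

Emit:
{"fn": "arm_command", "kwargs": {"moves": [0, 0.5, 1, 0, 0, 0.5, 3, 0, -0.5, 0.5, 3.5, 0, -0.5, 0.5, 3.5, 0, -0.5, 0, 3.5, 0, -0.5, 0, 3.5, 0, -0.5, 0, 3, 0, -0.4, 0, 2, 0, 0, 0, 1, 0, 0, 0, 0.8, 0, 0, 0, 0, 0, 0, 0, 0, 0]}}

```text
time: 18.72
ee_pos: [0.5878, 0.1899, 0.0712]
eef_rot: [0.162, 0.987, 0.0, 0.0]
ft_force: [-0.5, -0.2, -0.8]
width: 0.0599
grip_force: 39.2
```

Run:
```python
from h import *
s=r.read_state(); i=r.camera_info("wrist"); w=snap("wrist","w14"); P=s["ee_pos"]
ex=np.array([.9455,-.3256]); ey=np.array([.3256,.9455]); c0=np.array([.5654,.1974])
print(P,s["ft_force"],"u",np.dot(c0+.054*ex-P[:2],ex),"w",P[2]+.019-.051)
q=[proj(i,[*(c0-.055*ex+b*ey),.051],True) for b in (-.065,0,.065)]; print("near rim exp",np.round(q))
g=cv2.cvtColor(w,cv2.COLOR_BGR2GRAY); u=int(q[1][0]); v=int(q[1][1]); print([int(x) for x in g[v-20:v+20,u-15]],[int(x) for x in g[v-20:v+20,u+25]])
```

```text
[0.5878137  0.18992568 0.07119016] [-0.54329724 -0.22844321 -0.76762295] u 0.03037342711013035 w 0.03919015778709246
near rim exp [[163. 118.]
 [277. 115.]
 [390. 119.]]
[69, 66, 70, 64, 71, 70, 66, 71, 71, 70, 71, 73, 73, 69, 72, 69, 66, 67, 66, 61, 65, 94, 136, 154, 167, 156, 134, 115, 128, 164, 173, 171, 165, 162, 165, 161, 159, 163, 160, 165] [113, 113, 113, 113, 116, 117, 114, 112, 115, 110, 118, 118, 117, 75, 65, 67, 67, 65, 64, 66, 65, 63, 103, 126, 140, 155, 136, 119, 103, 122, 149, 151, 152, 148, 145, 144, 134, 112, 104, 106]
```

Emit:
{"fn": "arm_command", "kwargs": {"moves": [0, 0, 0.6, 0, 0, 0, 0.6, 0, 0, 0, 0.3, 0, 0, 0, 0.3, 0, 0, 0, 0.2, 0, 0, 0, 0, 0], "squeeze": 15}}

```text
time: 19.27
ee_pos: [0.5874, 0.1894, 0.05]
eef_rot: [0.162, 0.987, -0.0, -0.0]
ft_force: [-0.0, -0.1, -0.9]
width: 0.0609
grip_force: 14.8
```

Emit:
{"fn": "arm_command", "kwargs": {"moves": [0, 0, 0.3, 0, 0, 0, 0.3, 0, 0, 0, 0.3, 0, 0, 0, 0, 0]}}

```text
time: 19.6
ee_pos: [0.5873, 0.1894, 0.0408]
eef_rot: [0.162, 0.987, -0.0, -0.0]
ft_force: [0.2, -0.7, -0.9]
width: 0.0608
grip_force: 14.8
```

Run:
```python
from h import *
s=r.read_state(); i=r.camera_info("wrist"); q=R.from_quat(s["eef_rot"])
ro=q.inv().apply(np.array(i["origin"])-s["ee_pos"]); rq=q.inv()*att(i)
Q=R.from_quat([.1625,.9867,0,0])
obs={"w10":([.56012,.19877,.05851],[(300,192),(273,201),(319,219),(277,238),(243,238)]),
"w12":([.54724,.15911,.16886],[(335,164),(316,170),(346,183),(319,195),(295,197)]),
"w11":([.5608,.19887,.16991],[(292,163),(274,170),(305,182),(277,195),(253,196)]),
"w13":([.5537,.18008,.318],[(301,148),(289,153),(310,161),(291,170),(274,171)])}
for k in range(5):
    A=np.zeros((3,3));b=np.zeros(3)
    for n,(p,l) in obs.items():
        j=dict(i); j["origin"]=np.array(p)+Q.apply(ro); j["attitude"]=(Q*rq).as_quat()
        o,d=ray(j,*l[k],True); d/=np.linalg.norm(d); M=np.eye(3)-np.outer(d,d); A+=M; b+=M@o
    print(np.linalg.solve(A,b).round(4))
```

```text
[0.5361 0.2225 0.0195]
[0.5385 0.2035 0.0101]
[0.5592 0.2288 0.0142]
[0.5622 0.1985 0.0169]
[0.5572 0.1748 0.0106]
```

Run:
```python
from h import *
si=r.camera_info("scene")
N=dict(n1=(.5361,.2225),n2=(.5385,.2035),n3=(.5592,.2288),n4=(.5622,.1985),n5=(.5572,.1748))
for k,(x,y) in N.items(): print(k,[np.round(proj(si,[x,y,z]),1).tolist() for z in (.0055,.0175,.0295)])
for n in ("w10","w11","w12"):
    w=cv2.imread(f"pics/{n}.png"); h=cv2.cvtColor(w,cv2.COLOR_BGR2HSV); m=cv2.inRange(h,(15,80,50),(38,255,255)); k,l,st,c=cv2.connectedComponentsWithStats(m)
    print(n,[(c[j].round().astype(int).tolist(),st[j,2:].tolist()) for j in range(1,k) if 150<st[j,4]<700 and 230<c[j][0]<350 and c[j][1]<245])
b=cv2.imread("pics/s12.png"); h=cv2.cvtColor(b,cv2.COLOR_BGR2HSV)[:,:,2]
print("V rows 264-284, cols 338-362"); 
for v in range(264,284): print(v,*h[v,338:363])
```

```text
n1 [[361.5, 283.0], [362.2, 280.5], [362.9, 278.0]]
n2 [[355.8, 276.8], [356.4, 274.3], [357.1, 271.7]]
n3 [[354.4, 289.8], [355.1, 287.4], [355.7, 284.9]]
n4 [[345.7, 279.7], [346.3, 277.2], [346.8, 274.6]]
n5 [[341.8, 270.5], [342.3, 267.9], [342.8, 265.3]]
w10 [([300, 192], [20, 25, 435]), ([273, 201], [27, 28, 476]), ([319, 219], [28, 28, 522]), ([277, 238], [27, 33, 597]), ([243, 238], [26, 28, 482])]
w11 [([292, 163], [14, 19, 211]), ([274, 170], [18, 18, 203]), ([305, 182], [18, 18, 219]), ([277, 195], [18, 20, 227]), ([253, 196], [17, 18, 204])]
w12 [([335, 164], [14, 19, 219]), ([316, 170], [18, 18, 201]), ([346, 183], [18, 17, 208]), ([319, 196], [19, 19, 235]), ([295, 197], [17, 18, 197])]
V rows 264-284, cols 338-362
264 72 74 76 76 72 66 64 72 75 75 74 63 53 58 70 75 76 75 74 68 67 70 73 73 67
265 71 74 77 76 71 70 70 74 74 75 75 73 67 70 73 75 76 75 75 75 74 74 74 73 69
266 76 85 84 68 56 59 68 74 73 75 76 76 75 75 75 75 75 75 75 76 75 73 72 73 71
267 85 106 106 76 52 51 64 74 75 75 77 76 76 76 75 75 75 75 75 74 70 66 65 71 72
268 89 113 122 99 73 67 71 75 74 75 76 76 7
[... 571 characters left out ...]
 72 65 63 68 69 64 64 70 74 61 47 48
276 132 128 129 121 98 75 68 70 72 72 76 77 74 72 67 60 61 69 73 74 74 71 59 48 50
277 119 107 111 107 89 75 63 62 66 71 73 68 69 73 70 62 57 62 65 67 68 67 65 64 68
278 98 78 83 89 84 81 66 58 59 62 62 61 67 74 74 70 62 60 60 60 62 66 71 73 76
279 98 77 84 92 81 73 66 63 61 58 60 65 71 76 77 74 72 69 67 64 62 66 72 74 75
280 119 108 113 113 94 76 65 61 58 58 63 69 74 76 77 76 76 76 73 68 60 65 71 75 76
281 132 128 130 129 116 98 77 64 60 63 69 75 76 76 77 77 75 74 72 67 62 64 70 73 73
282 136 135 134 134 129 117 95 85 80 73 71 74 76 76 76 76 70 63 59 61 65 64 66 64 56
283 137 134 130 127 129 128 121 117 107 80 62 63 71 75 76 72 67 61 54 57 66 63 61 56 48
```

Working through the two views: the scene shows n4's hole at (346.8,274). That matches a nut top at z=29.5 mm, i.e. two nuts stacked, since the single nuts fit z=17.5 mm. There is also brass below it down to row 281. All six are therefore in the basket, and the cup, tilted past 130°, is empty. Next I'll take the cup away and right it on the bench, using the fixed tray lip on the left side.

Emit:
{"fn": "arm_command", "kwargs": {"moves": [0, 0, -2, 0, 0, 0, -3, 0, 0, 0, -3, 0, 0, 0, -3, 7, 0, 0, 0, 7, 0, 0, 0, 7, 0, 0, 0, 7, 0, 0, 0, 7, 0, 0, 0, 7, 0, 0, 0, 7, 0, 0, 0, 7, 0, 0, 0, 7], "squeeze": 40}}

```text
time: 20.6
ee_pos: [0.5876, 0.1895, 0.1516]
eef_rot: [0.656, 0.755, 0.0, -0.0]
ft_force: [0.2, -0.2, -0.7]
width: 0.0602
grip_force: 39.4
```

Emit:
{"fn": "arm_command", "kwargs": {"moves": [0, 0, 0, 7, 0, 0, 0, 7, 0, 0, 0, 7, 0, 0, 0, 6, 0, 0, 0, 0]}}

```text
time: 21.02
ee_pos: [0.5876, 0.1897, 0.1515]
eef_rot: [0.814, 0.581, 0.0, 0.0]
ft_force: [-0.1, -0.5, -0.5]
width: 0.0599
grip_force: 39.4
```

```bash
python3 brass.py w15
python3 - <<'E'
from h import *
s=r.read_state(); print(totool(s,[.568,.387,.06],-19))
b=snap("scene","s15"); h=cv2.cvtColor(b,cv2.COLOR_BGR2HSV); m=cv2.inRange(h,(15,90,60),(38,255,255))
k,l,st,c=cv2.connectedComponentsWithStats(m); print([(c[j].round().tolist(),int(st[j,4])) for j in range(1,k) if st[j,4]>6])
w=cv2.imread("pics/w15.png"); g=cv2.cvtColor(w,cv2.COLOR_BGR2GRAY); print([int(x) for x in g[230:350:3,276]])
E
```

```text
brass [([234.0, 170.0], 239), ([215.0, 183.0], 229), ([249.0, 199.0], 292), ([224.0, 200.0], 214), ([252.0, 221.0], 222), ([155.0, 298.0], 248), ([397.0, 300.0], 429), ([352.0, 342.0], 3849)]
[0.5876006  0.18967094 0.15153378] [-0.15  0.02 -1.07]
col280 [106, 173, 140, 142, 114, 65, 112, 138, 160, 160, 74, 82, 157, 158, 227, 107, 103, 226, 229, 109, 93, 93, 93, 91, 90, 89, 166, 167, 169, 159, 46, 53, 63, 64, 69, 72, 65, 70, 61, 120, 162, 160, 154, 160, 161, 160, 157, 157, 64]
(array([18.1 , -8.13,  9.16]), np.float64(-18.5), np.float64(0.5))
[([558.0, 44.0], 18), ([0.0, 75.0], 9), ([82.0, 182.0], 123), ([337.0, 216.0], 7), ([281.0, 224.0], 85), ([315.0, 242.0], 8), ([344.0, 273.0], 109), ([359.0, 277.0], 90), ([355.0, 287.0], 45)]
[162, 165, 164, 163, 163, 161, 155, 143, 154, 114, 89, 87, 88, 86, 89, 92, 164, 165, 166, 156, 52, 58, 63, 61, 70, 71, 67, 70, 57, 123, 162, 162, 161, 160, 159, 161, 158, 159, 66, 69]
```

Emit:
{"fn": "arm_command", "kwargs": {"moves": [1.1, -0.5, 0, 0, 2.1, -1, 0, 0, 2.5, -1.1, 0, 0, 2.5, -1.1, 0, 0, 2.5, -1.1, 0, 0, 2.5, -1.1, 1, 0, 2.4, -1.1, 2, 0, 1.6, -0.7, 2.5, 0, 0.9, -0.4, 2.5, 0, 0, 0, 2, 0, 0, 0, 1.5, 0, 0, 0, 0.5, 0]}}

```text
time: 22.27
ee_pos: [0.5674, 0.3867, 0.0288]
eef_rot: [0.812, 0.583, -0.002, -0.0]
ft_force: [-1.0, -0.8, -0.6]
width: 0.0599
grip_force: 39.4
```

Emit:
{"fn": "arm_command", "kwargs": {"moves": [0, 0, 0.4, 0, 0, 0, 0.3, 0, 0, 0, 0.3, 0, 0, 0, 0, 0], "squeeze": 12}}

```text
time: 22.6
ee_pos: [0.5692, 0.3869, 0.0219]
eef_rot: [0.813, 0.583, 0.0, -0.0]
ft_force: [-0.9, 0.0, -1.0]
width: 0.0607
grip_force: 11.8
```

Emit:
{"fn": "arm_command", "kwargs": {"moves": [0, 0, 0.2, 0, -0.3, 0, 0.2, 0, -0.4, 0, 0.2, 0, -0.4, 0, 0.1, 0, -0.4, 0, 0.1, 0, -0.4, 0, 0, 0, 0, 0, 0, 0]}}

```text
time: 23.18
ee_pos: [0.5629, 0.3677, 0.0136]
eef_rot: [0.813, 0.582, -0.0, 0.0]
ft_force: [-0.7, -0.4, -0.2]
width: 0.061
grip_force: 11.8
```

```bash
cat > prof.py <<'E'
from h import *
import sys
s=r.read_state(); w=snap("wrist",sys.argv[1]); print(s["ee_pos"],s["ft_force"])
g=cv2.cvtColor(w,cv2.COLOR_BGR2GRAY)
for c in (240,276,312): print(c,[int(x) for x in g[160:350:4,c]])
E
python3 prof.py w16
```

```text
[0.56287553 0.36771572 0.01364821] [-0.65041997 -0.40802762 -0.22901264]
240 [223, 224, 221, 223, 221, 223, 221, 223, 221, 222, 221, 192, 145, 153, 154, 150, 149, 146, 142, 148, 153, 146, 148, 145, 150, 150, 149, 148, 144, 105, 109, 109, 53, 50, 54, 58, 65, 61, 58, 133, 136, 132, 133, 133, 134, 134, 56, 61]
276 [224, 223, 223, 223, 223, 223, 223, 222, 222, 222, 222, 221, 222, 149, 148, 150, 150, 151, 153, 152, 141, 141, 146, 155, 151, 152, 157, 149, 154, 146, 146, 144, 70, 51, 52, 60, 61, 60, 57, 110, 146, 144, 143, 139, 141, 141, 59, 61]
312 [223, 223, 222, 222, 222, 223, 221, 222, 221, 221, 222, 222, 214, 148, 152, 149, 152, 148, 149, 212, 219, 222, 221, 146, 143, 145, 146, 149, 148, 160, 127, 128, 56, 64, 76, 91, 97, 82, 67, 92, 132, 130, 128, 131, 130, 132, 57, 57]
```

Run:
```python
from h import *
w=cv2.imread("pics/w16.png").astype(int)
print("R-B map x10, then gray; cols 200..352 step 8, rows 200..350 step 6")
g=w.sum(2)//3; d=w[:,:,2]-w[:,:,0]
for v in range(200,352,6): print(v," ".join("%3d/%2d"%(g[v,u],d[v,u]) for u in range(204,352,12)))
# same for earlier high frame
w=cv2.imread("pics/w13.png").astype(int); g=w.sum(2)//3; d=w[:,:,2]-w[:,:,0]
print("w13")
for v in range(260,352,6): print(v," ".join("%3d/%2d"%(g[v,u],d[v,u]) for u in range(204,352,12)))
```

```text
R-B map x10, then gray; cols 200..352 step 8, rows 200..350 step 6
200 147/17 154/18 148/16 221/-4 220/-3 222/-5 221/-4 221/-2 223/-5 222/-5 205/-1 223/-3 196/ 5
206 150/15 145/17 150/16 145/16 220/-5 221/-6 221/-2 223/-5 220/ 2 222/ 2 153/17 153/14 148/18
212 141/17 143/18 148/15 149/15 152/16 147/16 146/15 157/17 147/16 145/15 152/17 148/18 147/15
218 147/18 147/18 149/16 149/17 149/16 146/14 144/14 151/16 152/16 146/18 152/18 151/18 151/18
224 145/17 149/18 150/16 146/16 142/17 146/16 147/17 150/17 151/14 148/18 173/17 144/16 145/18
230 145/15 147/20 143/15 142/16 148/17 144/17 147/19 152/17 150/18 148/16 152/18 149/17 146/16
236 145/18 147/18 142/15 144/16 154/18 146/15 148/18 148/18 202/-2 211/-3 146/18 141/16 142/16
242 142/15 140/17 144/16 148/18 149/18 149/16 139/18 147/16 219/ 0 220/-1 143/18 150/16 145/18
248  56/ 8  37/ 4 149/18 145/17 147/18 141/18 142/15 147/18 196/ 2 219/ 2 141/19  37/ 3  37/ 2
254  32/ 3  37/ 2 139/17 147/17 149/19 135/16 148/15 143/16 141/14 139/15 148/18  39/ 1  39/ 3
260  30/ 5  37/ 4 145/19 146/20 141/15 138/16 149/16 148/17 139/17 141/16 152/17  3
[... 2260 characters left out ...]
  67/-1  65/ 2  69/-2  65/ 0  65/-4
314  37/ 2  82/11  73/ 7  60/-1  58/ 1  53/ 2  61/ 0  58/ 1  56/ 2  58/ 3  75/ 8  90/10  57/-1
320  33/ 4 104/14 121/17 131/21 135/17 137/18 141/19 141/17 140/18 132/17 131/17 116/15  63/ 3
326  30/ 4 104/15 120/17 129/18 133/16 139/19 139/19 143/15 138/19 136/19 129/15 114/14  56/ 1
332  95/-1 108/12 124/16 129/18 136/18 138/19 142/19 140/20 140/18 135/16 125/19 111/15 224/-5
338  92/-3 102/14 122/16 128/14 135/18 139/18 144/17 140/18 135/19 134/17 129/17 131/16 224/-5
344  56/49  58/46  54/48  55/47  52/44  61/41  59/44  58/43  59/43  57/44  57/41  57/46  56/46
350  55/45  50/52  56/46  58/46  60/45  55/47  53/49  56/46  56/47  61/41  57/41  58/45  57/42
```

Emit:
{"fn": "arm_command", "kwargs": {"moves": [-0.2, 0, 0.2, 0, -0.2, 0, 0.2, 0, -0.2, 0, 0.2, 0, 0, 0, 0, 0, 0, 0, 0, 0]}}

```text
time: 23.65
ee_pos: [0.5608, 0.363, 0.0073]
eef_rot: [0.813, 0.583, -0.0, -0.0]
ft_force: [-0.1, 0.0, -1.3]
width: 0.0606
grip_force: 11.8
```

Run:
```python
from h import *
s=r.read_state(); print(s["ee_pos"],s["ft_force"],s["torque"])
i=r.camera_info("wrist"); w=snap("wrist","w17"); q=R.from_quat(s["eef_rot"]); P=s["ee_pos"]+q.apply([0,0,-.019])
g=w.astype(int).sum(2)//3
for v in range(266,290,3): print(v," ".join("%3d"%g[v,u] for u in range(220,340,8)))
print(proj(i,P,True),proj(i,s["ee_pos"],True))
for th in (90,100,110,120,130,140):
    t=np.radians(th)
    print(th,[[int(proj(i,P+q.apply([u*np.cos(t)+a*np.sin(t),0,u*np.sin(t)-a*np.cos(t)]),True)[1]) for u in (-.0305,.0305)] for a in (.016,.008,0)])
```

```text
[0.56079145 0.36304548 0.00734139] [-0.07981176  0.00861867 -1.29358328] [-0.0999247   0.10556181 -0.02067216]
266  30 145 140 144 141 145 145 146 150 137 139 142 141 142  53
269  32 144 141 144 144 151 145 151 143 146 145 140 144 147  45
272  33 149 138 147 144 148 138 147 142 145 139 139 147 144  39
275  26 142 143 117  91 103 112 115 105 110 131 139 148 144  36
278  29 134  81 113 123 127 133 142 145 140 129  87 137 152  39
281  44  80 106 113 121 130 137 138 145 143 136 131 111 143  78
284  73  89 105 114 125 131 134 141 144 146 134 128 120 110 117
287  46  65  81  98 109 120 126 134 133 132 123 111  96  84  47
(np.float64(276.24283733639953), np.float64(280.98860574029374)) (np.float64(276.32526229376754), np.float64(263.9750548416791))
90 [[284, 229], [300, 242], [316, 255]]
100 [[268, 237], [287, 250], [305, 263]]
110 [[254, 245], [274, 258], [293, 272]]
120 [[241, 254], [261, 267], [280, 281]]
130 [[230, 263], [248, 276], [267, 290]]
140 [[222, 273], [238, 286], [255, 298]]
```

Run:
```python
from h import *
ti=r.camera_info("top"); si=r.camera_info("scene")
for n in ("t0","t17"):
    im=cv2.imread(f"pics/{n}.png") if n=="t0" else snap("top",n)
    v=cv2.inRange(cv2.cvtColor(im,cv2.COLOR_BGR2HSV),(0,0,0),(180,255,45)); v[:, :85]=0; v[:130]=0; v[215:]=0; v[:,170:]=0
    k,l,st,c=cv2.connectedComponentsWithStats(v); print(n,[(c[j].round(1),st[j].tolist()) for j in range(1,k) if st[j,4]>25])
print(onplane(ti,116.5,162.3,.15))
for n in ("s0","s17"):
    im=cv2.imread(f"pics/{n}.png") if n=="s0" else snap("scene",n)
    v=cv2.inRange(cv2.cvtColor(im,cv2.COLOR_BGR2HSV),(0,0,0),(180,255,45)); v[:335]=0;v[:,:325]=0;v[:,400:]=0;v[400:]=0
    k,l,st,c=cv2.connectedComponentsWithStats(v); print(n,[(c[j].round(1),st[j].tolist()) for j in range(1,k) if st[j,4]>25])
print(onplane(si,363,362,.15))
```

```text
t0 [(array([116.8, 162.4]), [110, 157, 14, 12, 128]), (array([137.5, 175.1]), [125, 163, 20, 23, 171])]
t17 [(array([132. , 188.1]), [109, 156, 56, 59, 1396]), (array([156.2, 202.8]), [150, 194, 12, 21, 48])]
[0.67475066 0.3971774  0.15      ]
s0 [(array([362.4, 363.7]), [355, 355, 16, 18, 219])]
s17 [(array([367.7, 348.3]), [353, 335, 45, 36, 689])]
[0.67742986 0.4002557  0.15      ]
```

The cup has slid so that it is held at its rim, tilted about 123°. I'll move clear of the bottle, lay the cup on its side on the bench and regrasp it.

Emit:
{"fn": "arm_command", "kwargs": {"moves": [0, 0, -1.5, 0, 0, -0.7, -1.5, 0, 0, -1.5, 0, 0, 0, -1.5, 0, 0, 1, -0.9, 0, 0, 1.5, 0, 0, 0, 1.5, 0, 0.5, 0, 0.5, 0, 1, 0, 0, 0, 1, 0, 0, 0, 0.5, 0, 0, 0, 0, 0], "squeeze": 20}}

```text
time: 24.72
ee_pos: [0.531, 0.4187, 0.0055]
eef_rot: [0.813, 0.582, -0.002, 0.001]
ft_force: [1.0, 0.8, 0.2]
width: 0.0608
grip_force: 19.7
```

Emit:
{"fn": "arm_command", "kwargs": {"moves": [0, 0, 0, 0, 0, 0, 0, 0, 0, 0, 0, 0, 0, 0, 0, 0, 0, 0, 0, 0, 0, 0, 0, 0], "fingers": 80, "squeeze": 10}}

```text
time: 25.22
ee_pos: [0.5318, 0.4207, 0.0079]
eef_rot: [0.813, 0.583, 0.0, -0.0]
ft_force: [-0.1, -0.3, -0.4]
width: 0.0694
grip_force: 0.0
```

Run:
```python
from h import *
s=r.read_state(); print(s["ee_pos"],s["ft_force"],s["width"])
w=snap("wrist","w18"); g=w.astype(int).sum(2)//3; d=w[:,:,2].astype(int)-w[:,:,0]
for v in range(180,344,6): print(v," ".join("%3d"%g[v,u] for u in range(190,366,8)))
b=snap("scene","s18")
```

```text
[0.53184455 0.42068763 0.0078911 ] [-0.10701835 -0.28999682 -0.39312075] 0.06936426956702772
180 207 133 207 206 206 205 205 206 205 207 206 207 208 206 207 208 205 206 208 205 204 207
186 134 137 138 204 207 207 208 207 206 206 205 206 205 207 206 210 205 207 207 206 206 208
192 133 139 140 179 205 205 207 208 205 205 206 207 206 207 207 207 207 207 206 205 207 208
198 136 140 136 141 206 204 205 206 206 207 207 205 205 207 207 206 203 206 205 206 205 205
204 138 138 133 137 208 201 206 206 206 204 204 206 206 206 204 203 207 199 158 137 139 138
210 141 136 132 138 138 139 141 142 174 204 207 188 188 206 208 207 205 204 159 139 139 139
216 142 135 138 135 138 137 137 143 139 138 135 143 137 142 135 142 141 141 148 137 139 138
222 136 139 139 134 134 138 140 136 143 139 138 138 137 137 141 134 141 157 154 138 142 144
228 135 135 130 134 138 133 135 129 138 146 138 137 138 131 135 135 147 165 155 137 140 144
234 130 132 133 133 135 135 134 132 133 129 136 137 136 128 135 135 152 160 141 140 135 134
240 134 135 136 131 129 129 135 134 137 133 133 139 136 132 186 180 206 151 135 139 132
[... 868 characters left out ...]
  52  49  49  49  51  68  79  83  80  79  83  82  83  82
306  54  51  51  50  51  54  56  52  57  55  55  57  60  55  54  90  88  87  89  90  89  86
312  44  48  49  46  49  48  55  55  53  49  48  55  51  49  48  53  78  80  76  75  74  71
318  31  22 148 156  93 105 111 118  91  79  86 123  91  77  86 115 106  99 133 201 205  37
324  27  27 150 151 126 105 113 116 120 118 124 123 121 118 115 111 108  96 110 202 203  30
330 133 148 152 150 144 107 110 115 121 120 123 127 121 118 116 113 107 107 197 201 201 201
336 153 146 150 156 148 102 121 114 117 118 118 118 121 116 115 109 118  94 201 202 198 205
342 147 150 149 156  51  60  61  73  81  93  92  97  99  91  84  68  58  54  55  51  47  46
```

Emit:
{"fn": "arm_command", "kwargs": {"moves": [-0.7, 0, -0.3, 0, -0.7, 0, 0, 0, 0, 0, 0, 0]}}

```text
time: 25.57
ee_pos: [0.5274, 0.4053, 0.0108]
eef_rot: [0.813, 0.582, -0.0, 0.0]
ft_force: [0.8, -0.7, -0.1]
width: 0.0694
grip_force: 0.0
```

Emit:
{"fn": "arm_command", "kwargs": {"moves": [0, 0, 0, 0, 0, 0, 0, 0, 0, 0, 0, 0, 0, 0, 0, 0, 0, 0, 0, 0, 0, 0, -0.5, 0, -0.5, 1, 0, 0, -0.8, 1, 0, 0, -0.8, 0, 0, 0, 0, 0, 0, 0], "fingers": 55, "squeeze": 15}}

```text
time: 26.4
ee_pos: [0.5405, 0.3773, 0.0155]
eef_rot: [0.814, 0.581, -0.0, 0.001]
ft_force: [-0.1, -0.6, -0.9]
width: 0.0609
grip_force: 15.0
```

Run:
```python
from h import *
s=r.read_state(); print(s["ee_pos"],s["ft_force"],s["width"]); P=s["ee_pos"]; T=np.array([.54874,.20832])
print("u from lip",np.dot(P[:2]-T,[.3256,.9455])-.095,"x",np.dot(P[:2]-T,[.9455,-.3256]))
w=snap("wrist","w19"); g=w.astype(int).sum(2)//3
for v in list(range(222,286,5))+[320,328,336]: print(v," ".join("%3d"%g[v,u] for u in range(206,350,10)))
```

```text
[0.54052825 0.3772678  0.01545175] [-0.11097875 -0.62451399 -0.86421507] 0.06089788824902896
u from lip 0.062066399171210956 x -0.06277361860309687
222 139 142 138 140 140 146 148 144 148 157 168 140 144 143 139
227 139 148 140 148 143 121 101 128 144 108 140 138 145 140 142
232 142 141 134 145 112 120 129 132 132 131 128 108 148 142 144
237 144 145 134 104 113 124 125 136 133 129 126 119 108 144 139
242 142 144  89  98 111 122 129 130 135 130 124 115 103 142 138
247  29  35  81  99 113 120 128 131 131 129 124 115 101  76  35
252  34  87  78  99 112 120 125 131 131 125 125 116  98  89  33
257  31  90  78  95 111 121 129 132 134 129 126 112  97  89  35
262  27  86  76  98 110 123 126 132 131 129 122 111  98  92  35
267  28  96  75  95 109 120 128 132 131 127 124 113  97 108  32
272  28  95  74  96 105 118 128 130 130 126 122 109  86 144  27
277  19  78  96  94 105 118 126 129 130 125 120 110 121 142  27
282  24  44 111  91 105 118 125 130 130 126 116  92 177 130  26
320  28 153 129 114 121 127 128 126 122 121 114 108  99 212  15
328  26 156 157 113 122 125 125 126 119 121 117 121  84  33  27
336 158 162 159 120 121 133 141 141 139 138 113 106  36  36  35
```

Emit:
{"fn": "arm_command", "kwargs": {"moves": [-0.6, 0, 0, 0, -0.6, 0, 0, 0, -0.3, 0, -0.1, 0, -0.3, 0, -0.4, 0, -0.3, 0, -0.5, 0, -0.3, 0, -0.4, 0, -0.35, 0, -0.4, 0, -0.35, 0, -0.3, 0, 0, 0, 0, 0], "squeeze": 9}}

```text
time: 27.2
ee_pos: [0.5296, 0.3514, 0.0375]
eef_rot: [0.813, 0.583, 0.0, -0.0]
ft_force: [0.8, 2.7, 3.5]
width: 0.0609
grip_force: 9.0
```

```bash
cat > st.py <<'E'
from h import *
import sys
s=r.read_state(); print(s["ee_pos"],s["ft_force"],s["width"]); P=s["ee_pos"]; T=np.array([.54874,.20832])
print("u from lip",np.dot(P[:2]-T,[.3256,.9455])-.095,"w",P[2]+.019-.014)
w=snap("wrist",sys.argv[1]); g=w.astype(int).sum(2)//3
for v in list(range(int(sys.argv[2]),286,5))+[320,328,336]: print(v," ".join("%3d"%g[v,u] for u in range(206,350,10)))
E
python3 st.py w20 202
```

```text
[0.52963955 0.35137087 0.0374772 ] [0.84559946 2.72114156 3.50375847] 0.0609145617979712
u from lip 0.03403549604711284 w 0.042477203664029364
202 141 143 142 140 146 151 144 142 148 151 136 147 141 144 138
207 139 143 146 143 142 145 148 142 145 139 141 150 144 140 147
212 140 145 141 147 149 167 192 196 200 179 144 146 150 139 149
217 147 143 142 142 122 171 151 149 182 176 188 148 143 140 146
222 141 139 142 122 102 109 113 117 118 118 115 122 144 143 147
227 136 141 144 111 104 107 109 115 119 119 115 111 133 140 139
232 137 145 121  92 103 105 111 118 119 117 143 111 125 140 146
237 146 146 118  92 100 109 114 118 114 115 114 108 102 141 142
242 140 146  82  90 100 109 110 116 113 130 111 106 102 120 140
247  32  92  82  92 101 106 112 113 116 113 162 107  95 121  34
252  33 121  80  89  99 106 114 117 117 109 161 139  97 123  32
257  30 117  78  91  96 108 113 118 115 115 112 102  97 110  35
262  33 119  76  87  98 104 115 116 117 112 110 102  93  89  30
267  32 117  73  83  94 104 113 114 115 113 108  99  88 136  29
272  30 115  74  83  92 104 112 119 115 109 106 100  85 156  30
277  21 117  72  83  94 108 118 119 118 115 101  94  84 169  30
282  25 121  73  75  95 118 118 119 120 118 103  91  79 187  23
320  32 159 163 160 107 127 117 107 112 123 102  94  51  51  12
328  29 158 156 168 134 116 108 107 101 101  95  49  68  67  42
336 163 155 216 216 219 108 119 110 118 122  88  45  74  26  67
```

Emit:
{"fn": "arm_command", "kwargs": {"moves": [-0.35, 0, -0.25, 0, -0.35, 0, -0.2, 0, -0.35, 0, -0.2, 0, -0.35, 0, -0.15, 0, -0.35, 0, -0.1, 0, -0.35, 0, -0.1, 0, 0, 0, 0, 0]}}

```text
time: 27.83
ee_pos: [0.5225, 0.3306, 0.0465]
eef_rot: [0.813, 0.583, -0.001, 0.0]
ft_force: [0.1, 1.3, 3.7]
width: 0.0611
grip_force: 9.0
```

```bash
python3 st.py w21 192
```

```text
[0.52248247 0.33058399 0.04649999] [0.10406987 1.3130594  3.74760515] 0.061069160523771246
u from lip 0.01205115047594646 w 0.0514999882531606
192 145 147 151 218 147 145 146 148 183 220 167 145 147 145 140
197 146 147 143 151 147 146 145 151 138 173 144 148 150 151 150
202 150 151 147 148 142 146 141 147 140 145 143 149 144 145 142
207 142 154 147 148 149 148 144 141 142 147 146 150 147 142 143
212 141 150 146 147 144 199 216 220 220 208 139 148 147 145 136
217 145 148 147 148 193 197 127 134 131 143 213 145 137 141 139
222 144 146 144 137 182  92  90  96  96  99 151 209 141 143 144
227 151 142 142 144  84  91  94  98  96 112  98 163 144 144 148
232 146 144 123  76  87  90  95  94  94  99 100  92 136 147 143
237 149 145 141  81  79  89  94  97  98 131  93  95 141 136 141
242 144 146 105  80  85  90 142 142 144 128 120  95  90  74  81
247  28  55  75  84  85 139 139 141 138 155 118 117  89 181  34
252  29 136  74  76  79 142 140 140 140 141  95  94  88 142  33
257  35 142  76  74  81 141 139 140 143 142 141  92  88 142  33
262  30 138  75  75 140 140 142 139 139 140 140  86  85 125  30
267  29 139  73  73 140 144 141 146 145 143 142  82  85 110  31
272  26 124  74  72 142 141 143 143 143 144 139  82  82  80  24
277  32 135  70  73 142 141 139 141 144 138 144  83  79  78  30
282  31 139  71  72 135 145 141 142 141 142 141  77  76 119  27
320  34 162 162 137  65  68  69  70  67  70  68 129  65  73  21
328  32 162 217 217 142  66  64  66  67  67 140 105  98 115  55
336 163 217 217 217 152 126 165 153 160 167 198 123 128 218 212
```

The cup's empty floor is now visible as a bright disc at (276,265) with no brass, and the tilt is about 25°. I'll move out, set it down and press it flat.

Emit:
{"fn": "arm_command", "kwargs": {"moves": [0, 0, 0, 0, 0, 0, 0, 0, 0, 0, -1, 0, 1, -0.5, -0.5, 0, 2, -1, 0, 0, 2, -1, 0, 0, 1.5, -0.5, 0, 0, 0.5, 0, 0.8, 0, 0, 0, 0.8, 0, 0, 0, 0, 0], "squeeze": 30}}

```text
time: 28.72
ee_pos: [0.516, 0.4061, 0.0432]
eef_rot: [0.813, 0.583, -0.002, 0.001]
ft_force: [-0.8, -0.7, -0.6]
width: 0.0601
grip_force: 30.0
```

Emit:
{"fn": "arm_command", "kwargs": {"moves": [0, 0, 0.3, 0, 0, 0, 0.3, 0, 0, 0, 0.3, 0, 0, 0, 0.3, 0, 0, 0, 0.2, 0, 0, 0, 0.2, 0, 0, 0, 0, 0], "squeeze": 8}}

```text
time: 29.3
ee_pos: [0.5185, 0.4088, 0.0316]
eef_rot: [0.813, 0.583, 0.002, -0.0]
ft_force: [0.7, 2.0, 10.7]
width: 0.0605
grip_force: 8.1
```

```bash
python3 st.py w22 192
```

```text
[0.51848975 0.40875423 0.0316083 ] [ 0.72544066  1.9705152  10.67457092] 0.060466688192213854
u from lip 0.084661079817995 w 0.03660829555783153
192 138 140 211 211 183 182 138 179 214 212 208 213 212 213 215
197 138 141 212 214 140 141 140 138 141 214 211 143 140 145 144
202 136 143 139 137 135 139 144 141 139 139 162 143 138 142 143
207 140 142 141 135 138 137 142 142 145 136 135 142 134 145 139
212 138 144 142 133 141 178 201 207 202 190 135 146 137 141 139
217 139 140 134 141 186 204 125 134 131 159 199 136 142 140 145
222 140 139 143 162 192 131 136 104  92 132 154 197 138 140 139
227 137 141 140 132  88  91  93  98  96  95 101 195 142 136 142
232 139 132 125  80  86  92  93  97  94 135  95  93 128 138 135
237 134 139 134  81  86  90  91  95  97  95  95 102 122 141 145
242 141 142  78  80  84  91  91  95  93 109 106  93  87 143 137
247  33  88  73  80  85  88 100 132 108  95 123  93  87 127  33
252  28 129  71  79  82  98 130 129 130 121 122 115  89 134  31
257  31 130  72  76  79 130 129 130 129 131  91  93  99 101  35
262  31 125  72  72  79 131 129 132 128 129 104  88  83  83  30
267  26  90  71  69 131 130 129 129 128 130 131  84  83  76  30
272  26  72  72  73 128 128 128 131 130 131 127  79  80  76  37
277  20  74  70  68 131 132 131 129 128 130 130  80  78  75  40
282  25  90  67  67 128 131 129 131 132 131 127  80  76  69  25
320  28 156 141  62  62  65  67  66  63  67  66  65 126 209  21
328  32 152 154 137  77  65  65  67  62  65  64 130 208 211  68
336 158 157 153 169 206 129 103  62  96 127 164 200 183 204 132
```

Emit:
{"fn": "arm_command", "kwargs": {"moves": [-0.4, 0, 0, 0, -0.4, 0, 0, 0, -0.4, 0, 0, 0, -0.4, 0, 0, 0, -0.4, 0, 0, 0, -0.4, 0, 0, 0, -0.3, 0, 0.1, 0, 0, 0, 0, 0]}}

```text
time: 30.02
ee_pos: [0.5084, 0.3812, 0.029]
eef_rot: [0.813, 0.583, 0.0, -0.0]
ft_force: [-0.8, -0.5, 7.7]
width: 0.0606
grip_force: 8.8
```

```bash
python3 st.py w23 202
```

```text
[0.50842404 0.38122767 0.02895582] [-0.8182753  -0.54831276  7.66742939] 0.06064615186472143
u from lip 0.05535732726980738 w 0.03395581919455709
202 145 136 135 137 140 134 139  97 132 144 189 140 140 141 143
207 143 138 142 143 138 128  77  79  80  97 144 144 141 144 137
212 141 137 136 139 138  79  79  78  83  79 125 139 141 142 140
217 139 140 145 134  78 137 213 211 214 151  77 137 143 139 143
222 143 136 139  95 184 208 171 136 164 207 207  79 142 144 144
227 137 141 139 186 208 138 137 136 136 138 199 199 134 147 144
232 150 138 109 161 137 138 137 136 135 211 213 199  72 137 142
237 138 141 133  75 136 135 138 134 134 212 209  87 134 139 136
242 141 136 133  72 134 136 134 135 133 188 211  84 127 140 132
247  34  54  70  72 148 153 156 154 155 158 213  83  79 124  36
252  33 137  69  73 135 135 137 136 137 136 166  85  80 131  36
257  31 134  70  77  83 134 131 133 134 132 133  82  83 131  36
262  26 115  67  68  75 131 130 132 131 135  84  82  79  76  29
267  29  74  69  72  71 121 132 134 134 133  83  86  76  73  29
272  23  65  70  69  74  78 123 135 133  80  83  79  82  75  30
277  24  65  71  74  75  75  79  80  83  85  82  82  80  75  43
282  23  67  69  74  71  75  75  83  82  81  82  80  79  75  66
320  29 161 158  82  74  73  77  76  77  78  77  72 108  83  24
328  29 156 165 155 133  73  72  72  75  70 111 132  80  76  37
336 160 157 158 205 209 128 131 128 130 127  72  72  73  71  77
```

Run:
```python
from h import *
i=r.camera_info("wrist"); s=r.read_state(); q=R.from_quat(s["eef_rot"]); P=s["ee_pos"]; print(s["ft_force"])
for du in (0,-.005,.005):
  o=P+q.apply([du,0,0])
  f=lambda rad,z:[int(proj(i,[*(o+q.apply([k*rad,0,0]))[:2],z],True)[1]) for k in (1,-1)]
  print(du,"rim out",f(.0305,.066),"rim in",f(.0275,.066),"floor",f(.0215,.004))
w=cv2.imread("pics/w23.png"); g=w.astype(int).sum(2)//3
print([(v,int(g[v,266])) for v in range(196,344,2)])
```

```text
[ 0.77192471 -1.24330607  6.9104087 ]
0 rim out [238, 350] rim in [244, 346] floor [212, 276]
-0.005 rim out [249, 357] rim in [255, 353] floor [220, 282]
0.005 rim out [226, 343] rim in [233, 338] floor [204, 269]
[(196, 138), (198, 142), (200, 141), (202, 139), (204, 83), (206, 74), (208, 77), (210, 78), (212, 79), (214, 78), (216, 179), (218, 211), (220, 209), (222, 171), (224, 135), (226, 136), (228, 138), (230, 136), (232, 137), (234, 135), (236, 133), (238, 135), (240, 132), (242, 134), (244, 139), (246, 154), (248, 154), (250, 156), (252, 137), (254, 132), (256, 132), (258, 133), (260, 132), (262, 130), (264, 133), (266, 133), (268, 131), (270, 137), (272, 123), (274, 78), (276, 78), (278, 81), (280, 81), (282, 75), (284, 78), (286, 77), (288, 46), (290, 43), (292, 46), (294, 51), (296, 49), (298, 51), (300, 51), (302, 56), (304, 53), (306, 56), (308, 53), (310, 53), (312, 51), (314, 46), (316, 72), (318, 76), (320, 77), (322, 75), (324, 75), (326, 70), (328, 72), (330, 71), (332, 71), (334, 105), (336, 131), (338, 139), (340, 210), (342, 153)]
```

The profile shows the rim front at rows 244–250 and the floor from 252 to 272, matching an upright cup (predicted rim 238–255). I'll release it and rise.

Emit:
{"fn": "arm_command", "kwargs": {"moves": [0, 0, 0, 0, 0, 0, 0, 0, 0, 0, 0, 0, 0, 0, 0, 0, 0, 0, 0, 0, 0, 0, -1, 0, 0, 0, -3, 0, 0, 0, -3, 0, 0, 0, -3, 0, 0, 0, -3, 0, 0, 0, -1, 0, 0, 0, 0, 0], "fingers": 100}}

```text
time: 31.07
ee_pos: [0.5096, 0.3829, 0.1725]
eef_rot: [0.813, 0.583, 0.003, -0.001]
ft_force: [0.8, 0.0, 0.6]
width: 0.0872
grip_force: 0.0
```

```bash
cat > black.py <<'E'
from h import *
import sys
s=r.read_state(); i=r.camera_info("wrist"); w=snap("wrist",sys.argv[1]); print(s["ee_pos"],s["ft_force"])
h=cv2.cvtColor(w,cv2.COLOR_BGR2HSV); m=cv2.inRange(h,(0,0,0),(180,255,48)); m[235:]=0
m=cv2.morphologyEx(m,cv2.MORPH_OPEN,np.ones((3,3)))
k,l,st,c=cv2.connectedComponentsWithStats(m)
for j in range(1,k):
    if st[j,4]>80:
        (cc,wh,an)=cv2.minAreaRect(np.argwhere(l==j)[:,::-1].astype(np.float32)); p=onplane(i,*c[j],.060,True)
        print(c[j].round(),st[j,4],np.round(wh),round(an),p.round(4))
print("exp sleeve",np.round(proj(i,[.5655+.002-.098*.9455,.197+.098*.3256,.060],True)))
m=cv2.inRange(h,(15,90,60),(38,255,255)); k,l,st,c=cv2.connectedComponentsWithStats(m); print("brass",[(c[j].round().tolist(),int(st[j,4])) for j in range(1,k) if st[j,4]>40])
E
python3 black.py w24
python3 - <<'E'
from h import *
i=r.camera_info("wrist"); P=[.5084,.3812]
for z,R_ in ((.066,.0305),(0.,.0245)): print(z,[np.round(proj(i,[P[0]+R_*a,P[1]+R_*b,z],True)).tolist() for a,b in ((1,0),(-1,0),(0,1),(0,-1))])
w=cv2.imread("pics/w24.png"); g=w.astype(int).sum(2)//3; 
c=np.round(proj(i,[P[0],P[1],.04],True)).astype(int); print(c)
for v in range(c[1]-48,c[1]+52,6): print(v," ".join("%3d"%g[v,u] for u in range(c[0]-54,c[0]+56,9)))
E
```

```text
[0.50964011 0.38293048 0.17250847] [0.75094227 0.04982746 0.55123122]
[546.  89.] 429 [80. 21.] 72 [0.8261 0.4148 0.06  ]
[488. 143.] 403 [18. 36.] 10 [0.7258 0.3785 0.06  ]
[511. 140.] 147 [29.  9.] 63 [0.7573 0.3736 0.06  ]
[551. 147.] 92 [19.  7.] 23 [0.8194 0.3511 0.06  ]
[543. 179.] 118 [12. 10.] 90 [0.8013 0.3185 0.06  ]
[546. 196.] 100 [11.  9.] 90 [0.8042 0.2963 0.06  ]
exp sleeve [292. 346.]
brass [([114.0, 293.0], 239), ([437.0, 293.0], 432), ([384.0, 339.0], 3338), ([344.0, 320.0], 161), ([382.0, 403.0], 68), ([401.0, 410.0], 68)]
0.066 [[311.0, 199.0], [243.0, 221.0], [265.0, 177.0], [288.0, 242.0]]
0.0 [[299.0, 185.0], [255.0, 199.0], [269.0, 170.0], [284.0, 213.0]]
[277 202]
154 211 208 208 207 208 209 208 205 207 207 208 207 207
160 210 207 206 204 204 209 210 209 209 206 208 208 208
166 201 209 204 205 207 166 147 206 206 207 207 205 207
172 184 195 211 185 138  84 111  85 137 156 138 139 165
178 151 156 157 135 194 154 152 153 130 153 159 154 151
184 157 154 151 148 153 166 155 169 136 136 155 155 158
190 157 159 156  88 154 185 169 180 150 147 156 143 158
196 157 154 157  79 151 160 207 208 128  83 149 156 161
202 157 149 157  77 108 152 205 205  88  84 154 147 151
208 153 159 143  78  84 132 206 149  90  86 154 153 159
214 156 152 161  80  80  86 101 101  92  84 152 152 156
220 156 154 161  74  78  86  86  96  89 122 152 150 145
226 154 161 157 148  83  89  89  96  86 148 153 157 162
232 151 151 151 158 118  83  86  86 200 155 152 151 195
238 158 160 154 153 153 156 149 160  45  45  43  44  43
244 154 156 154 157 203 207 206 156  88  87  89  86  86
250 155 148 163 164 206 204 207 130  88  89  83  89  82
```

Emit:
{"fn": "arm_command", "kwargs": {"moves": [-1.2, 0.1, 0, 0, -2.4, 0.2, 0, 0, -3, 0.2, 0, 0, -3, 0.2, 0, 0, -3, 0.2, 0, 0, -3, 0.2, 0, 0, -3, 0.2, 0, 0, -2, 0.2, 0, 0, -1.1, 0.2, 1, 0, 0, 0, 2, 0, 0, 0, 1, 0, 0, 0, 0, 0], "fingers": 38}}

```text
time: 32.12
ee_pos: [0.4528, 0.1705, 0.1259]
eef_rot: [0.812, 0.583, -0.002, 0.0]
ft_force: [-0.6, -0.4, -0.6]
width: 0.033
grip_force: 0.0
```

```bash
python3 black.py w25
```

```text
[0.45283547 0.17051354 0.12589069] [-0.63257156 -0.40874163 -0.63609216]
exp sleeve [280. 139.]
brass [([375.0, 104.0], 289), ([353.0, 119.0], 245), ([389.0, 138.0], 301), ([359.0, 139.0], 252), ([387.0, 164.0], 253), ([202.0, 300.0], 391), ([353.0, 301.0], 400), ([313.0, 344.0], 4176)]
```

Run:
```python
from h import *
i=r.camera_info("wrist"); w=cv2.imread("pics/w25.png"); g=cv2.cvtColor(w,cv2.COLOR_BGR2GRAY)
for v in range(70,250,10): print(v," ".join("%3d"%g[v,u] for u in range(236,330,5)))
for V in (60,):
    m=(g<V).astype(np.uint8); m[235:]=0; m[:,:200]=0; m[:,340:]=0
    m=cv2.morphologyEx(m,cv2.MORPH_OPEN,np.ones((3,3))); k,l,st,c=cv2.connectedComponentsWithStats(m)
    for j in range(1,k):
        if st[j,4]>100: print(V,c[j].round(1),st[j].tolist(),cv2.minAreaRect(np.argwhere(l==j)[:,::-1].astype(np.float32)),onplane(i,*c[j],.06,True).round(4))
```

```text
70 238 236 237 238 236 236 238 173  73 234 115 123 118 118 125 123 124 129  68
80 238 238 237 238 238 237 238 165  73 235 119 117 118 119 116 115 115 126  62
90 237 238 237 237 237 237 237  83  57  56  51  70 118 112 114 115 114 122  66
100 239 237 237 238 238 239 163  52  61  57  54  61 119 119 115 115 119  91  65
110 240 238 238 238 237 237 161  63  57  61  55 105 115 116 118 118 116 122  66
120 237 238 237 236 237 238 161  52  60  60  55  86 117 115 118 115 117  70  66
130 236 239 238 237 236 238 170  58  60  61  55 107 114 112 116 117 113  97  67
140 238 237 237 236 236 237 164  52  59  60  54  98 109 109 112 113 111  63  66
150 237 238 236 237 237 236 166  55  62  58  51 110 109 111 108 108 109  67  67
160 239 236 236 237 237 237 165  53  59  59  53 107 110 107 107 109 105  66  68
170 235 237 237 236 236 238 166  57  56  59  55 105 110 105 104 101 106  61  65
180 161 170 167 172 201 179 175  54  59  57  53  66  65  65  66  80  61  64  68
190 167 166 185 191 186 188 186  51  53  54  38  63  65  62  59  68  64  62  68
200 182 190 190 188 194 194 191 159 125 120  64  62  64  63  90 102  97  69  80
210 196 193 189 189 200 187 194 156 126 114  76  73  74  69 106 111  86  76  70
220 190 182 187 194 187 197 202 166 130 112  69  71  70  66 104 106 100  67  72
230 190 195 194 190 196 189 180 193 143 121 177 169 174 145 154 130 105 117 133
240 194 190 187 191 202 192 192 193 195 178 179 190 191 189 190 195 191 191 185
60 [308.9  18.2] [279, 16, 61, 6, 195] ((309.0154113769531, 18.183677673339844), (60.172359466552734, 3.3862175941467285), 2.7927021980285645) [0.5224 0.3049 0.06  ]
60 [280.7 138.8] [270, 86, 21, 109, 1636] ((280.13214111328125, 140.0586395263672), (19.3022518157959, 108.0040054321289), 0.7252243161201477) [0.4763 0.2288 0.06  ]
```

Run:
```python
from h import *
i=r.camera_info("wrist"); s=r.read_state()
a=onplane(i,280.3,141,.06,True); print(a,totool(s,[a[0],a[1],.041],-19)); e=onplane(i,280.3,88,.06,True)-onplane(i,280.3,194,.06,True); print(np.linalg.norm(e),np.degrees(np.arctan2(e[1],e[0]))-90)
```

```text
[0.47547516 0.22744924 0.06      ] (array([6.09, 0.27, 8.6 ]), np.float64(-18.7), np.float64(0.3))
0.07556824260054748 -18.57059840270857
```

Emit:
{"fn": "arm_command", "kwargs": {"moves": [2, 0.1, 0, 0, 2.1, 0.1, 0, 0, 2, 0.05, 0, 0, 0, 0, 1.5, 0, 0, 0, 2, 0, 0, 0, 2, 0, 0, 0, 2, 0, 0, 0, 1.1, 0, 0, 0, 0, 0, 0, 0, 0, 0]}}

```text
time: 33.0
ee_pos: [0.4768, 0.2282, 0.0429]
eef_rot: [0.812, 0.583, -0.0, 0.0]
ft_force: [0.1, -1.3, -0.3]
width: 0.033
grip_force: 0.0
```

Emit:
{"fn": "arm_command", "kwargs": {"moves": [0, 0, 0, 0, 0, 0, 0, 0, 0, 0, 0, 0, 0, 0, 0, 0, 0, 0, 0, 0, 0, 0, 0, 0], "fingers": 5, "squeeze": 20}}

```text
time: 33.5
ee_pos: [0.4765, 0.2286, 0.043]
eef_rot: [0.812, 0.583, 0.0, -0.0]
ft_force: [-4.7, 0.3, 5.9]
width: 0.0132
grip_force: 20.0
```

Emit:
{"fn": "arm_command", "kwargs": {"moves": [0, 0.2, -0.8, 0, 0, 0.25, -0.9, 0, 0, 0.35, -0.8, 0, 0, 0.4, -0.8, 0, 0, 0.5, -0.7, 0, 0, 0.5, -0.7, 0, 0, 0.6, -0.6, 0, 0, 0.65, -0.6, 0, 0, 0.7, -0.5, 0, 0, 0.7, -0.5, 0, 0, 0.8, -0.4, 0, 0, 0.8, -0.35, 0]}}

```text
time: 34.5
ee_pos: [0.5387, 0.2068, 0.12]
eef_rot: [0.813, 0.583, 0.0, 0.0]
ft_force: [-2.9, -2.5, 3.5]
width: 0.0133
grip_force: 20.0
```

Emit:
{"fn": "arm_command", "kwargs": {"moves": [0, 0.85, -0.25, 0, 0, 0.85, -0.2, 0, 0, 0.85, -0.1, 0, 0, 0.8, 0, 0, 0, 0, 0, 0, 0, 0, 0, 0]}}

```text
time: 35.0
ee_pos: [0.5707, 0.1956, 0.1256]
eef_rot: [0.813, 0.582, 0.0, 0.0]
ft_force: [-5.6, -3.3, 10.8]
width: 0.0134
grip_force: 20.0
```

Run:
```python
from h import *
s=r.read_state(); i=r.camera_info("wrist"); w=snap("wrist","w26"); b=snap("scene","s26"); print(s["ee_pos"],s["ft_force"],s["torque"])
c=s["ee_pos"]; q=R.from_quat(s["eef_rot"])
for n,im in (("w",w),("s",b)):
    h=cv2.cvtColor(im,cv2.COLOR_BGR2HSV); m=cv2.inRange(h,(15,90,60),(38,255,255)); k,l,st,cc=cv2.connectedComponentsWithStats(m); print(n,[(cc[j].round().tolist(),int(st[j,4])) for j in range(1,k) if st[j,4]>20])
print("basket rim corners if centred",[np.round(proj(i,[*(c+q.apply([a,d,0]))[:2],.051],True)).tolist() for a,d in ((.065,.055),(.065,-.055),(.065,0))])
g=w.astype(int).sum(2)//3; u0=int(proj(i,[*(c+q.apply([.04,0,0]))[:2],.02],True)[0]); print(u0)
for v in (100,120,140,160): print(v," ".join("%d"%g[v,u] for u in range(170,390,6)))
```

```text
[0.57069937 0.19555878 0.12555584] [-5.60351361 -3.28757749 10.81015849] [-0.88188703  1.46956684 -0.05270328]
w [([255.0, 174.0], 281), ([233.0, 189.0], 279), ([265.0, 205.0], 134), ([243.0, 208.0], 257), ([237.0, 302.0], 289), ([317.0, 302.0], 312), ([282.0, 344.0], 4167)]
s [([82.0, 182.0], 120), ([285.0, 222.0], 122), ([343.0, 273.0], 107), ([361.0, 280.0], 33)]
basket rim corners if centred [[352.0, 136.0], [201.0, 136.0], [276.0, 134.0]]
276
100 102 101 105 105 107 107 104 105 111 109 112 107 112 111 114 118 110 112 120 115 120 118 118 121 115 121 123 127 129 86 126 237 238 238 238 238 239
120 102 102 107 105 106 103 106 102 111 110 111 105 113 111 110 113 111 113 115 112 113 115 117 120 113 116 113 117 120 79 118 237 237 237 238 238 239
140 103 104 105 103 104 114 155 156 220 222 230 178 216 220 208 129 181 163 231 170 207 207 205 161 177 162 173 183 196 199 217 236 237 238 238 238 240
160 102 105 102 101 101 101 177 84 200 232 235 234 235 238 233 152 236 182 229 163 237 236 237 237 237 238 239 159 94 95 202 237 237 238 239 239 236
```

Emit:
{"fn": "arm_command", "kwargs": {"moves": [0, 0, -0.1, 0, 0, 0, -0.2, 0, 0, 0, -0.3, 0, 0, 0, -0.6, 0, 0, 0, -0.9, 0, 0, 0, -1.2, 0, 0, 0, -1.4, 0, 0, 0, -1.4, 0, 0, 0, -1.4, 0, 0, 0, -1.2, 0, 0, 0, -0.9, 0, 0, 0, -0.4, 0], "squeeze": 35}}

```text
time: 36.1
ee_pos: [0.5701, 0.1968, 0.2265]
eef_rot: [0.813, 0.583, 0.001, 0.0]
ft_force: [1.3, 0.4, -4.6]
width: 0.0131
grip_force: 35.0
```

Emit:
{"fn": "arm_command", "kwargs": {"moves": [0, 0, -0.2, 0, 0, 0, 0, 0, 0, 0, 0, 0, 0, 0, 0, 0, 0, 0, 0, 0, 0, 0, 0, 0, 0, 0, 0, 0, 0, 0, 0, 0]}}

```text
time: 36.77
ee_pos: [0.5695, 0.1967, 0.2264]
eef_rot: [0.813, 0.583, -0.0, -0.0]
ft_force: [0.2, 0.2, -4.2]
width: 0.0128
grip_force: 35.0
```

Run:
```python
from h import *
s=r.read_state(); i=r.camera_info("wrist"); w=snap("wrist","w27"); b=snap("scene","s27"); print(s["ee_pos"],s["ft_force"],s["torque"],s["width"])
c=s["ee_pos"]; q=R.from_quat(s["eef_rot"])
for n,im in (("w",w),("s",b)):
    h=cv2.cvtColor(im,cv2.COLOR_BGR2HSV); m=cv2.inRange(h,(15,90,60),(38,255,255)); k,l,st,cc=cv2.connectedComponentsWithStats(m); print(n,[(cc[j].round().tolist(),int(st[j,4])) for j in range(1,k) if st[j,4]>20])
z=c[2]+.019-.140+.048
print("rim corners level",z,[np.round(proj(i,[*(c+q.apply([a,d,0]))[:2],z],True)).tolist() for a,d in ((.065,.055),(.065,-.055),(.065,0))])
g=w.astype(int).sum(2)//3
for v in (120,130,140,150,160): print(v," ".join("%d"%g[v,u] for u in range(170,390,6)))
print([int(x) for x in g[100:170:2,250]],[int(x) for x in g[100:170:2,310]])
```

```text
[0.56945665 0.19671322 0.2264317 ] [ 0.17961025  0.21431197 -4.24409081] [-0.11085523  0.11889338  0.00068439] 0.012793687516277944
w [([261.0, 174.0], 281), ([240.0, 189.0], 282), ([249.0, 207.0], 261), ([268.0, 204.0], 44), ([238.0, 301.0], 280), ([317.0, 302.0], 308), ([282.0, 344.0], 4160)]
s [([82.0, 182.0], 126), ([290.0, 220.0], 162), ([346.0, 251.0], 136), ([359.0, 253.0], 55), ([367.0, 259.0], 23), ([357.0, 264.0], 29)]
rim corners level 0.1534316963259218 [[352.0, 136.0], [201.0, 136.0], [276.0, 134.0]]
120 233 233 234 110 106 109 104 107 106 109 103 106 109 104 112 108 111 109 114 113 114 115 116 116 115 116 114 117 233 234 232 233 233 233 233 234 234
130 234 233 233 108 105 109 104 103 102 110 231 107 109 105 115 77 68 106 85 91 215 113 113 117 116 114 111 122 234 234 233 234 232 234 233 234 234
140 232 232 234 136 105 105 124 153 126 152 221 231 228 230 234 130 197 155 229 157 212 199 194 184 187 171 157 165 177 183 194 203 233 233 233 234 234
150 233 233 234 123 102 104 147 129 85 170 229 97 227 229 97 141 232 115 227 150 185 117 231 233 113 234 232 119 145 91 86 188 233 233 234 233 234
160 233 232 233 180 111 113 111 186 93 154 229 228 229 231 226 140 231 162 224 152 231 233 229 233 232 233 233 232 135 98 90 206 233 233 233 233 233
[109, 111, 110, 111, 110, 107, 111, 112, 110, 108, 109, 109, 108, 109, 109, 108, 97, 126, 223, 180, 224, 231, 230, 232, 231, 229, 232, 230, 229, 230, 230, 230, 230, 231, 225] [117, 115, 117, 117, 111, 115, 117, 115, 115, 114, 115, 112, 115, 114, 112, 116, 111, 101, 204, 221, 178, 234, 233, 231, 160, 130, 200, 232, 232, 231, 232, 231, 232, 190, 112]
```

```bash
python3 -c "
from bench import r
s=r.read_state();print(s['ee_pos'],s['ft_force'],abs(s['joint_vel']).max());print(r.close_job())"
```

```text
[0.56945496 0.1966878  0.22649055] [ 0.56278806  0.01397075 -4.84871504] 0.0014704737440843286
the job is handed in; nothing more can be done
None
```

I handed the job in at about 37 s: all six nuts went into the basket, the empty cup is standing upright on the bench, and the basket hangs by its sleeve about 10 cm over the tray, steady but about 3° off level; I counted the sixth nut from the scene view (two stacked) and the roughly 4.2 N load, not from seeing all six separately.

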